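# Unstack the stripped drive parts into their trays

### The job

The parts stripped from a servo drive are piled up: stepper motor, aluminium bracket, black power module and, at the bottom, the finned heat sink. Take the pile apart from the top down, one part at a time, and set each down gently, upright as it stood, in the tray made for its shape and size before taking the next. Each must lie flat inside its own tray's rim, long side along the tray's long side (the bracket straddling its tray's rib).

Things in the scene. Friction and masses are not known exactly. Their poses are not given: they have to be found in the camera images.
- motor: Stepper motor, top of the pile (underside 78 mm above the table): dark square body 42 x 42 x 34 mm with bare steel end caps, a 22 mm boss 2 mm high on its top face and a 5 mm steel shaft standing up to 54 mm above its underside. 0.24 kg. Origin: centre of its underside; z up along the shaft; x and y square to its sides.
- bracket: Milled aluminium bracket, an upside-down U, second in the pile (underside 52 mm above the table): 62 mm long (x), 44 mm wide (y), 26 mm high; flat top plate 9 mm thick on two legs, each 12 mm thick at the ends of x, the gap between them 38 mm, open along y. 0.10 kg. Origin: centre of its underside, z up. Its ends show beyond the motor on it.
- power_module: Black plastic power module, a plain brick third in the pile (underside 30 mm above the table): 84 mm long (x), 50 mm wide (y), 22 mm high, with three flat brass terminals at each end of its top. 0.16 kg. Origin: centre of its underside, z up.
- heat_sink: Aluminium heat sink at the bottom of the pile, standing on the table: 120 mm long (x), 64 mm wide (y), 30 mm high; 8 mm base plate, seven upright fins 4 mm thick along x, the outermost flush with the long sides. 0.26 kg. Origin: centre of its underside, z up. All in the pile lie centred on each other within 4 mm, square within 5 degrees.
- motor_tray: Square grey tray with a plain floor, the smallest: inside 62 x 62 mm, outside 72 x 72 mm, for the motor (underside then 3 mm above the table; the motor may be turned a quarter turn either way). Fixed; floor 3 mm thick, rim 5 mm thick and 8 mm high above the table. Origin: centre of its underside, on the table; x along its side, z up.
- bracket_tray: Grey tray with one upright rib in the middle, for the bracket: inside 82 mm (x) x 64 mm (y), outside 92 x 74 mm. The rib, 18 mm in x, 50 mm in y, reaches 13 mm above the table; the bracket straddles it, underside 3 mm above the table. Fixed; floor 3 mm thick, rim 5 mm thick and 8 mm high above the table. Origin: centre of its underside, on the table; x along its long side, z up.
- module_tray: Oblong grey tray with a plain floor, for the power module: inside 104 mm (x) x 70 mm (y), outside 114 x 80 mm; the module's underside is then 3 mm above the table. Fixed; floor 3 mm thick, rim 5 mm thick and 8 mm high above the table. Origin: centre of its underside, on the table; x along its long side, z up.
- heat_sink_tray: Largest grey tray, oblong, with two low ribs across its floor, for the heat sink: inside 140 mm (x) x 84 mm (y), outside 150 x 94 mm. The ribs, 10 mm wide at x = +35 and -35 mm, reach 5 mm above the table; the heat sink lies on both. Fixed; floor 3 mm thick, rim 5 mm thick and 8 mm high above the table. Origin: centre of its underside, on the table; x along its long side, z up.
Mind the look-alikes: they are no part of the job. What is shaped like the module_tray but pink is not meant.

How it is judged:
On the way, in this order (a step that is already met when the one before it is completed fails the run):
1. the motor stands released in its own tray (horizontal distance between motor and motor_tray below 0.016 m and z of motor in the frame of motor_tray below 0.006 m and angle between motor's own z axis and vertical below 0.1 rad and linear speed of motor below 0.02 m/s and contact force between the fingers and motor below 0.1 N), for 0.2 s.
2. the bracket stands released in its own tray (horizontal distance between bracket and bracket_tray below 0.016 m and z of bracket in the frame of bracket_tray below 0.006 m and angle between bracket's own z axis and vertical below 0.1 rad and linear speed of bracket below 0.02 m/s and contact force between the fingers and bracket below 0.1 N and angle between the x axis of bracket and the x axis of bracket_tray, either way round below 0.35 rad), for 0.2 s.
3. the power module stands released in its own tray (horizontal distance between power_module and module_tray below 0.016 m and z of power_module in the frame of module_tray below 0.006 m and angle between power_module's own z axis and vertical below 0.1 rad and linear speed of power_module below 0.02 m/s and contact force between the fingers and power_module below 0.1 N and angle between the x axis of power_module and the x axis of module_tray, either way round below 0.35 rad), for 0.2 s.
4. the heat sink stands released in its own tray (horizontal distance between heat_sink and heat_sink_tray below 0.016 m and z of heat_sink in the frame of heat_sink_tray below 0.008 m and angle between heat_sink's own z axis and vertical below 0.1 rad and linear speed of heat_sink below 0.02 m/s and contact force between the fingers and heat_sink below 0.1 N and angle between the x axis of heat_sink and the x axis of heat_sink_tray, either way round below 0.35 rad), for 0.2 s.
At the end, for the whole second after the job is handed in: Motor, bracket, power module and heat sink each rest in their own tray, released and still: centre within 16 mm of the tray's centre, underside no more than 3 mm above where it sits when fully down, tilted less than 0.1 rad, and (motor excepted) long side within 0.35 rad of the tray's (all of step 1 and all of step 2 and all of step 3 and all of step 4); the robot touches nothing.
It fails at once if the bracket is carried or pushed away with the motor still on it (distance of bracket from where it was at the start of the episode above 0.04 m and horizontal distance between motor and bracket below 0.03 m and z of motor in the frame of bracket between 0.02 and 0.032 m).
It fails at once if the power module is carried or pushed away with the bracket still on it (distance of power_module from where it was at the start of the episode above 0.04 m and horizontal distance between bracket and power_module below 0.03 m and z of bracket in the frame of power_module between 0.016 and 0.028 m).
It fails at once if the heat sink is carried or pushed away with the power module still on it (distance of heat_sink from where it was at the start of the episode above 0.04 m and horizontal distance between power_module and heat_sink below 0.03 m and z of power_module in the frame of heat_sink between 0.024 and 0.036 m).
It fails at once if a part is dropped or slammed into its tray (over 0.5 m/s close above it) ((horizontal distance between motor and motor_tray below 0.05 m and z of motor in the frame of motor_tray below 0.05 m and linear speed of motor above 0.5 m/s) or (horizontal distance between bracket and bracket_tray below 0.05 m and z of bracket in the frame of bracket_tray below 0.05 m and linear speed of bracket above 0.5 m/s) or (horizontal distance between power_module and module_tray below 0.05 m and z of power_module in the frame of module_tray below 0.05 m and linear speed of power_module above 0.5 m/s) or (horizontal distance between heat_sink and heat_sink_tray below 0.05 m and z of heat_sink in the frame of heat_sink_tray below 0.05 m and linear speed of heat_sink above 0.5 m/s)).
It also fails if it takes over 141 s, if anything falls off the work surface, if the arm or the gripper's body presses on something with over 40 N, if the wrist force passes 120 N, or if a joint passes its speed limit or range.

### The arm

A 6-joint arm with a two-finger parallel gripper is mounted at the origin on the work surface. World frame = base frame: x ahead of the robot, y to its left, z up, the work surface at z = 0. Lengths are in m, angles in rad, forces in N, time in s.
With the tool pointing down it reaches from about 0.225 to 0.875 m from the base axis. Payload 3.4 kg.
Tool frame: the origin (TCP) lies midway between the tips of the shut fingers; the grasp point (between the pads) lies behind it (manip.grip_point_offset is the z of the grasp point in the tool frame, in m); z points along the fingers, x is the direction in which the jaws open and shut, and the axes are right-handed (so a half turn about z gives the same grasp; the last joint's range is limited). The gripper opens to 85 mm and grips with 20 to 120 N. Pads are 22 mm wide; open, the fingers measure 114 mm over their backs; the gripper's body (76 mm by 85 mm) begins 54 mm behind the grasp point. The pads swing forward as they close: fully open they stand 13 mm farther back than shut.
Start: joints at [1.118, 0.276, 1.505, -0, 1.361, -0.121], TCP at [0.187, 0.544, 0.193] pointing down, gripper open.
Joint ranges: [-2.89, 2.89], [-0.75, 2.08], [0.22, 2.7], [-1.18, 4.32], [0.11, 2.71], [-2.7, 2.7]. Speed limits (rad/s): [2.57, 2.57, 3.14, 3.14, 3.14, 3.14].

### API

Orientations are given as a unit quaternion [w, x, y, z].
In Python, from rig import manip, eyes, recognise, regions_of, mark_of gives the robot as it stands.
- The arm moves only by the shell command python3 -m inch 'ROWS' [FORCE]. ROWS is JSON, a list of rows, each a list of 5 numbers: the gripper command: -1 is shut, 1 is fully open, values between are in proportion, then the shift along the tool's x, y, z in mm, then the turn about the tool's z in degrees. A call has 1 to 20 rows; each row shifts and turns the pose as measured when the row begins, along the tool's axes as they then stand; what a row does not reach is not made up. A row lasts 1/12 s, in which the tool goes at most 41.7 mm and 7.16 degrees, less where a joint would pass 70% of its speed; a pose out of reach is approached as far as the arm can. A call with a gripper value outside its range is refused whole. The fingers move at their own pace and stop on an object; FORCE is the grip in N (left out, the last holds). Time passes only in rows, so rows that do not move let the fingers close. It gives the time, the measured TCP pose, the force and the opening at its end, in the units of the state.
- manip.get_state(): the state, without advancing time (a new reading comes with each control period).
- eyes.get_image(name): name is "scene" or "top"; returns a dict with "frame" (384x512x3 uint8, red, green, blue), "K" (3x3 intrinsics, pixels), "k1" (the pictures are not rectified: a ray, as slopes to the right and down, at radius r is drawn at 1 + k1 r^2 times it, then the intrinsics apply), "rvec" (rotation vector, rad) and "tvec" (3), from world to camera coordinates, as OpenCV has them. Camera axes: x right, y down, z forward; pixel columns grow to the right and rows downward; lengths in m; the calibration is good to about 2 mm. A picture is of the moment at which its call begins. There is no depth.
- manip.sign_off(): hands the job in, once; it reports no verdict.
Trained networks look in a picture, given as the dict that the camera call returned (one of the last four; its "shot" number tells which), for a name from the list of things; names that differ only in an ending like _2 or _b are one class to them, and where a whole thing is asked for, a point or a joint stands for the part that bears it (a point fixed in the world has none). Each returns a list of dicts, best first, with "confidence" (0 to 1); they miss things now and then, are a little off and sometimes report something else, mostly with a low value. They report only what shows in the picture. A call takes as long as a camera call. They do not tell look-alikes from the thing itself.
- recognise(picture, target): "bbox" ([left, top, width, height] in pixels, round what is visible of it).
- regions_of(picture, target): "mask" (384x512 bool, what is visible of it) and "bbox" ([left, top, width, height] in pixels, round what is visible of it).
- mark_of(picture, target): "point" ([row, column] in pixels: a listed point, or the origin of a listed thing).
The state is a dict: "clock": time; "qpos": joint angles; "qd": joint speeds; "effort": joint torques, N m; "position": TCP position; "ee_rot": TCP orientation; "contact_force": force on the tool from outside, world axes, zero at the start; "moment": the same for the moment, N m; "width": finger opening in m.
Only numpy, scipy, OpenCV 4.12 (cv2) and the standard library are available. Lean on these libraries where they do the work, as an engineer would, in place of code of your own. Each camera call takes 0.05 s, during which the arm holds its last target.

## Working session

There is one attempt and no reset: what is moved stays moved. The work goes in short steps, Python scripts to look and compute and a shell command to move; the robot and the scene stay as the last step left them, time stands still between calls to the robot, and variables do not carry over. Pictures are saved under pics/ and viewed, and the job is handed in when it is done.

```bash
ls; mkdir -p pics; python3 - <<'E'
from rig import manip, eyes
import cv2
print(manip.get_state(), manip.grip_point_offset)
for n in ["scene","top"]:
    p=eyes.get_image(n); cv2.imwrite(f"pics/{n}0.png",p["frame"][:,:,::-1])
    print(n,p["K"],p["k1"],p["rvec"],p["tvec"])
E
```

```text
pics
{'clock': 0.0, 'qpos': array([ 1.11801761e+00,  2.76637082e-01,  1.50615780e+00, -3.56689211e-05,
        1.36067541e+00, -1.20978342e-01]), 'qd': array([-4.69823539e-04, -8.58258585e-05, -2.22485955e-04,  8.99316640e-04,
        8.89118554e-04, -8.83153452e-04]), 'effort': array([-1.44669881e-03, -4.16778731e+01, -2.45805341e+01, -3.15478874e-04,
        1.07748335e-02,  7.08130344e-06]), 'position': array([0.18704534, 0.54309063, 0.19200594]), 'ee_rot': array([ 4.64190011e-04,  8.14167520e-01,  5.80629285e-01, -8.16218870e-04]), 'contact_force': array([-0.56191242, -0.61224924,  0.45378085]), 'moment': array([-0.0127691 ,  0.03005424,  0.01517179]), 'width': 0.08536727338903673} -0.0187
scene [[392.29536869   0.         251.12409274]
 [  0.         392.29536869 194.44929284]
 [  0.           0.           1.        ]] -0.07244293450621703 [ 2.31154209  1.07654776 -0.35445114] [-0.28185125 -0.27136401  1.15541299]
top [[351.27928057   0.         257.36566689]
 [  0.         351.27928057 189.97966896]
 [  0.           0.           1.        ]] -0.047157332565102475 [ 2.18899649 -2.13679075  0.06245546] [-0.05208457  0.48321578  1.01332912]
```

View pics/top0.png

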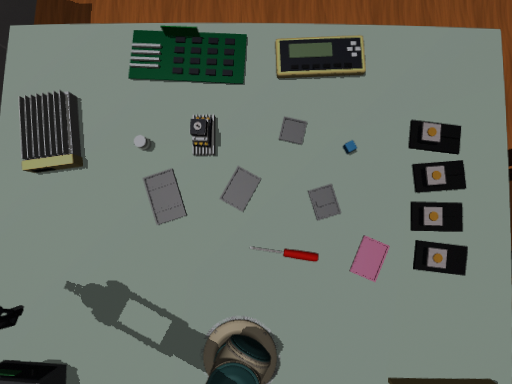

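View pics/scene0.png

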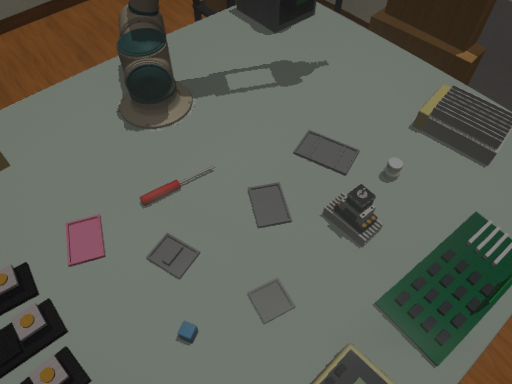

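Top view: the pile is at about (203,133). The tray candidates are a plain square one at (293,130), one with a middle rib at (324,202), a plain oblong one at (241,188), a large one with two ribs at (165,196) and a pink one at (369,258), which is a decoy. The big finned block at (50,132) is also a look-alike. Next I'll crop and measure.

```bash
cat > h.py <<'E'
import numpy as np, cv2
from rig import manip, eyes, recognise, regions_of, mark_of
def ray(p,uv):
    uv=np.asarray(uv,float).reshape(-1,2); K=p["K"]
    d=np.array([p["k1"],0,0,0,0.])
    n=cv2.undistortPoints(uv.reshape(-1,1,2),K,d).reshape(-1,2)
    R=cv2.Rodrigues(np.asarray(p["rvec"],float))[0]
    C=-R.T@np.asarray(p["tvec"],float).ravel()
    D=np.c_[n,np.ones(len(n))]@R
    return C,D
def p2w(p,uv,z):
    C,D=ray(p,uv); return C+D*((z-C[2])/D[:,2])[:,None]
def w2p(p,X):
    return cv2.projectPoints(np.asarray(X,float).reshape(-1,1,3),np.asarray(p["rvec"],float),np.asarray(p["tvec"],float),p["K"],np.array([p["k1"],0,0,0,0.]))[0].reshape(-1,2)
def maskrect(p,m,z):
    c=max(cv2.findContours(m.astype(np.uint8),cv2.RETR_EXTERNAL,cv2.CHAIN_APPROX_NONE)[0],key=cv2.contourArea).reshape(-1,2)
    w=p2w(p,c,z)[:,:2]
    (cx,cy),(a,b),t=cv2.minAreaRect((w*1000).astype(np.float32))
    if a<b: a,b=b,a; t+=90
    return np.round([cx,cy,a,b,(t+90)%180-90],1)
def box(x,y,th,l,w,z0,h):
    t=np.radians(th);c,s=np.cos(t),np.sin(t)
    return np.array([[x+c*i*l/2-s*j*w/2,y+s*i*l/2+c*j*w/2,z] for z in(z0,z0+h) for i,j in((1,1),(1,-1),(-1,-1),(-1,1))])
def drawbox(im,p,B,s,o,col):
    q=((w2p(p,B)-o+0.5)*s).astype(int)
    for k in range(4):
        for a,b in((k,(k+1)%4),(k+4,(k+1)%4+4),(k,k+4)):
            cv2.line(im,tuple(map(int,q[a])),tuple(map(int,q[b])),col,1)
def crop(p,x,y,w,h,s):
    return cv2.resize(np.ascontiguousarray(p["frame"][y:y+h,x:x+w,::-1]),None,fx=s,fy=s,interpolation=cv2.INTER_CUBIC)
E
python3 - <<'E'
from h import *
P={n:eyes.get_image(n) for n in("top","scene")}
H=dict(motor_tray=.008,bracket_tray=.008,module_tray=.008,heat_sink_tray=.008,motor=.112,bracket=.078,power_module=.052,heat_sink=.03)
for n,p in P.items():
  for t,z in H.items():
    for r in regions_of(p,t)[:3]:
        print(n,t,round(r["confidence"],2),r["bbox"],maskrect(p,r["mask"],z))
    r=mark_of(p,t)
    for q in r[:2]: print("   mark",np.round(q["point"]),round(q["confidence"],2),np.round(p2w(p,q["point"][::-1],dict(motor=.078,bracket=.052,power_module=.03).get(t,0))*1000))
cv2.imwrite("pics/c1.png",crop(P["top"],130,100,220,140,3.5)); cv2.imwrite("pics/c2.png",crop(P["scene"],310,170,90,80,7))
cv2.imwrite("pics/c3.png",crop(P["top"],180,100,60,65,9))
E
```

```text
top motor_tray 0.72 [279.5, 117.1, 27.9, 27.2] [ 668.3 -142.    73.7   71.4  -11.6]
   mark [130. 294.] 0.7 [[ 672. -148.    0.]]
top bracket_tray 0.64 [308.2, 184.6, 30.5, 35.6] [ 457.2 -238.1   93.    75.    18.9]
top module_tray 0.89 [349.8, 235.3, 39.4, 48.0] [ 291.  -370.8  119.3   87.2  -20.3]
top module_tray 0.73 [219.4, 161.5, 38.6, 49.9] [490.3  11.7 113.6  80.9 -27.1]
top module_tray 0.27 [142.0, 167.2, 47.2, 57.0] [462.1 240.3 149.5 100.2  21.4]
   mark [261. 368.] 0.8 [[ 284. -371.    0.]]
   mark [184. 237.] 0.58 [[503.  22.   0.]]
top heat_sink_tray 0.84 [138.7, 167.2, 52.0, 59.1] [461.8 240.7 150.2  99.7  20.7]
top heat_sink_tray 0.41 [307.0, 184.2, 34.2, 35.0] [ 456.9 -238.1   92.5   76.2   18.1]
   mark [193. 164.] 0.8 [[469. 242.   0.]]
   mark [131. 201.] 0.48 [[665. 138.   0.]]
top motor 0.75 [141.3, 164.7, 45.6, 61.2] [454.1 210.2 132.6  86.4  20.1]
top motor 0.55 [187.2, 120.9, 21.9, 17.8] [644.8 121.7  50.3  47.7 -89.2]
top motor 0.4 [218.8, 161.4, 41.5, 50.1] [482.7   5.8 103.5  80.8 -29.3]
   mark [129. 202.] 0.65 [[650. 119.  78.]]
top bracket 0.52 [193.4, 1
[... 1121 characters left out ...]
t_sink_tray 0.45 [322.3, 190.1, 59.8, 57.8] [646.7 129.4 131.2  86.9   3. ]
   mark [150. 326.] 0.57 [[455. 246.   0.]]
scene motor 0.88 [346.6, 186.7, 30.5, 26.4] [654.6 113.1  65.2  53.9  89.9]
   mark [207. 358.] 0.81 [[656. 118.  78.]]
   mark [208. 353.] 0.22 [[651. 109.  78.]]
scene bracket 0.85 [337.5, 195.7, 40.0, 28.0] [652.3 113.8  69.5  61.9   4.1]
   mark [210. 351.] 0.57 [[642. 118.  52.]]
scene power_module 0.73 [336.7, 209.0, 41.5, 21.1] [664.1 103.8  93.1  51.4  31.1]
   mark [219. 357.] 0.91 [[662. 123.  30.]]
   mark [209. 356.] 0.17 [[642. 144.  30.]]
scene heat_sink 0.59 [323.5, 193.4, 58.9, 53.0] [651.2 115.3 128.2  82.9   2.5]
   mark [223. 351.] 0.56 [[652. 124.   0.]]
```

```bash
ls pics
```

```text
c1.png
c2.png
c3.png
scene0.png
top0.png
```

View pics/c1.png

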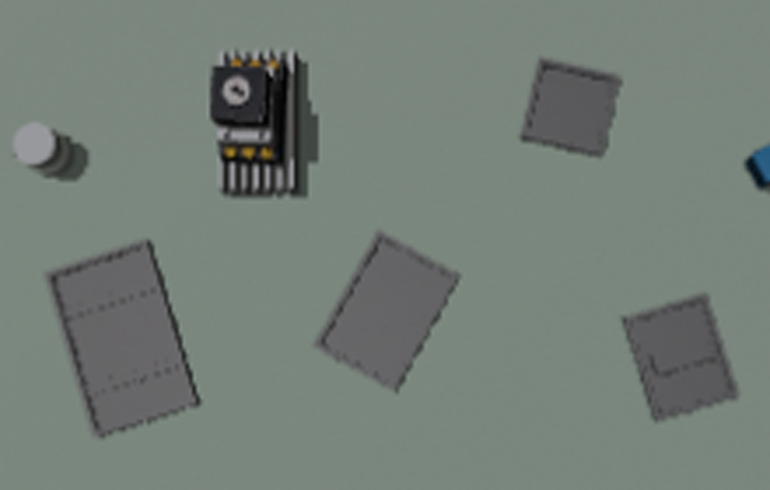

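View pics/c2.png

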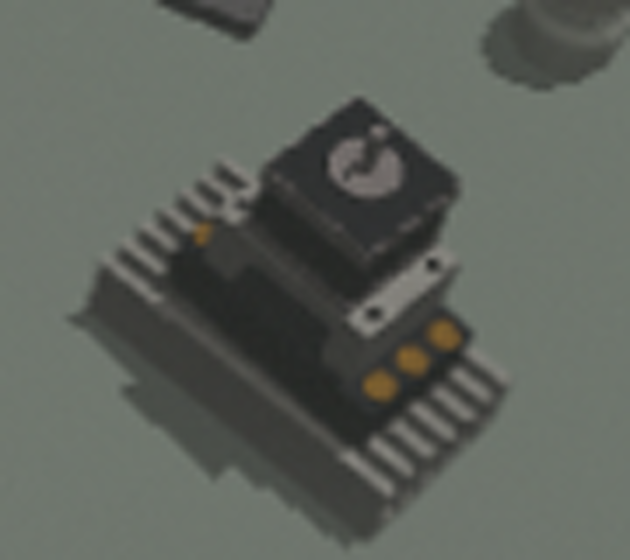

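View pics/c3.png

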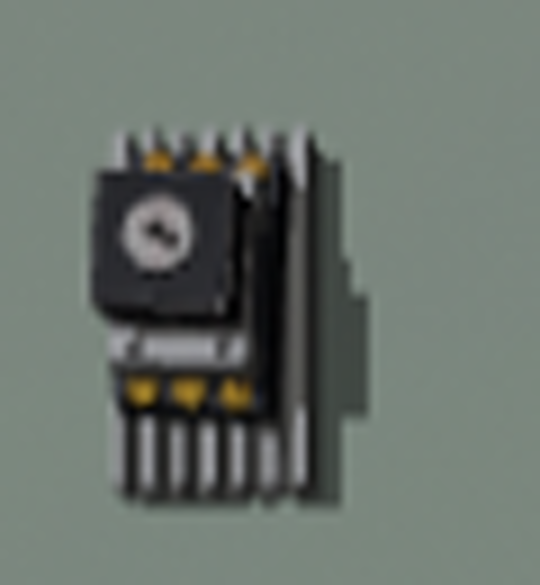

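The choices match the description: the rib and the plain floors are visible, and pink is excluded. Now I'll overlay model boxes on both views to refine the poses.

```bash
cat > ov.py <<'E'
from h import *
import sys
def overlay(P,boxes,out,half=28,s=10):
    ims=[]
    for n,p in P.items():
        c=np.mean([w2p(p,B).mean(0) for B,_ in boxes],0)
        o=(c-half).astype(int); o=np.clip(o,0,[512-2*half,384-2*half])
        im=crop(p,o[0],o[1],2*half,2*half,s)
        for B,col in boxes: drawbox(im,p,B,s,o,col)
        ims.append(cv2.resize(im,(390,390)))
    cv2.imwrite(out,np.hstack(ims))
E
python3 - <<'E'
from ov import *
P={n:eyes.get_image(n) for n in("top","scene")}
r,g,b,y=(0,0,255),(0,255,0),(255,0,0),(0,255,255)
overlay(P,[(box(.647,.126,2,.12,.064,0,.03),r),(box(.647,.124,1,.084,.05,.03,.022),g),(box(.647,.122,1,.062,.044,.052,.026),y),(box(.650,.122,0,.042,.042,.078,.034),b)],"pics/o1.png",34)
overlay(P,[(box(.669,-.142,-12,.072,.072,0,.008),r)],"pics/o2.png")
overlay(P,[(box(.457,-.238,18.5,.092,.074,0,.008),r),(box(.457,-.238,18.5,.018,.05,0.003,.010),r)],"pics/o3.png")
overlay(P,[(box(.490,.012,-27.5,.114,.080,0,.008),r)],"pics/o4.png")
overlay(P,[(box(.462,.240,20.7,.15,.094,0,.008),r)],"pics/o5.png",34)
a=[cv2.imread(f"pics/o{i}.png") for i in(2,3,4,5)]
A=np.vstack([np.hstack(a[:2]),np.hstack(a[2:])]);cv2.imwrite("pics/o6.png",cv2.resize(A,(800,400),interpolation=cv2.INTER_AREA))
E
```

```text
(no output)
```

View pics/o1.png

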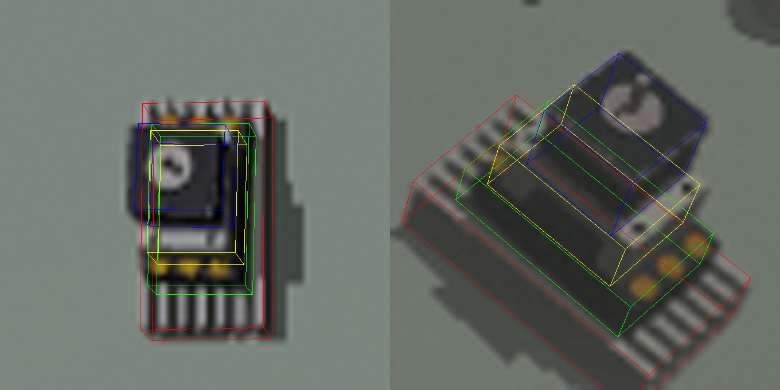

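View pics/o6.png

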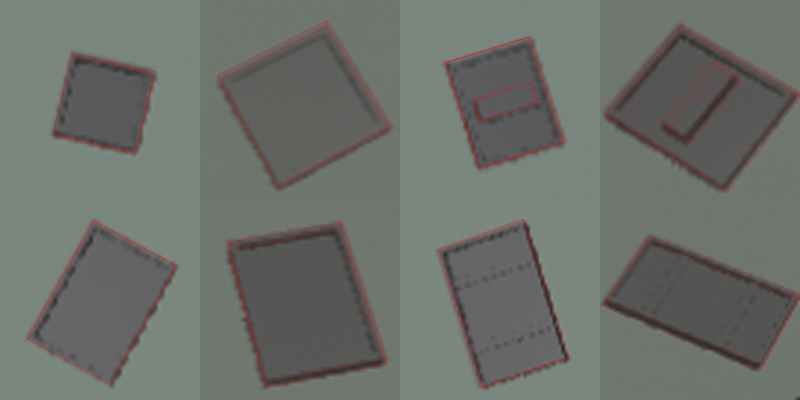

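```bash
python3 - <<'E'
from ov import *
P={n:eyes.get_image(n) for n in("top","scene")}
print(p2w(P["top"],[197.0,125.4],.114),p2w(P["scene"],[361.7,193.5],.114))
r,g,b,y=(0,0,255),(0,255,0),(255,0,0),(0,255,255)
for k,(m,br) in enumerate([((.646,.124,3),(.646,.124,2)),((.644,.124,-2),(.644,.122,0))]):
  overlay(P,[(box(*br,.062,.044,.052,.026),y),(box(*m,.042,.042,.078,.034),b)],f"pics/p{k}.png",24,16)
cv2.imwrite("pics/p.png",np.vstack([cv2.imread("pics/p0.png"),cv2.imread("pics/p1.png")])[:600*2])
E
```

```text
[[0.65000887 0.12670948 0.114     ]] [[0.64988203 0.12526775 0.114     ]]
```

View pics/p0.png

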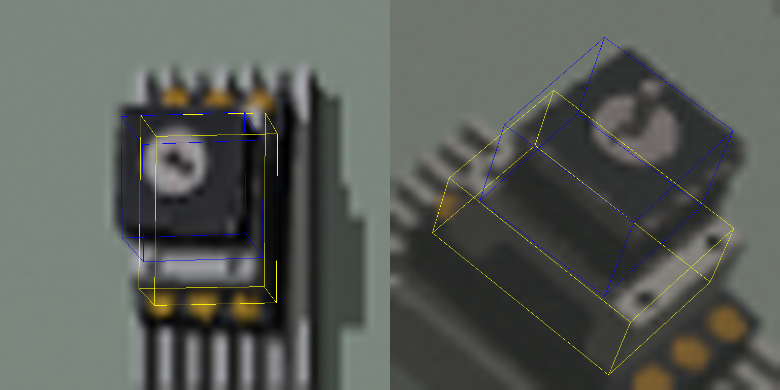

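View pics/p1.png

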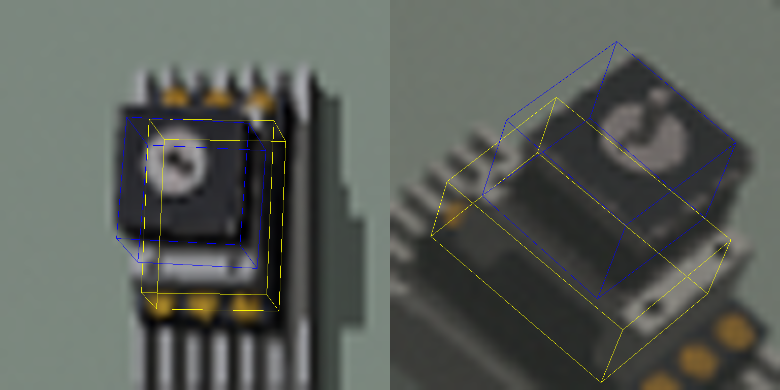

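```bash
cat > go.py <<'E'
import sys,numpy as np
from rig import manip
from scipy.spatial.transform import Rotation as R
x,y,z,a=map(float,sys.argv[1:5])
s=manip.get_state(); q=s["ee_rot"]; r=R.from_quat([q[1],q[2],q[3],q[0]]).as_matrix()
p=s["position"]; ang=np.degrees(np.arctan2(r[1,0],r[0,0]))
d=(ang-a+90)%180-90
print("now",np.round(p*1000,1),"ang",round(ang,1),"w",round(s["width"]*1000,1),"F",np.round(s["contact_force"],1),"t",round(s["clock"],1),"tilt",np.round(r[:,2],3))
dw=np.array([x,y,z])-p*1000
print("turn",round(d,1),"shift(now axes)",np.round(r.T@dw,1))
t=R.from_euler('z',d,degrees=True).as_matrix(); print("shift after turn",np.round((r@t).T@dw,1), "q6",round(s["qpos"][5],2))
E
python3 go.py 650 126 192 90
python3 - <<'E'
from ov import *
P={n:eyes.get_image(n) for n in("top","scene")}
r,g,b,y=(0,0,255),(0,255,0),(255,0,0),(0,255,255)
overlay(P,[(box(.650,.126,2,.062,.044,.052,.026),y),(box(.650,.126,0,.042,.042,.078,.034),b)],f"pics/q0.png",24,16)
E
```

```text
now [187.3 543.7 192.9] ang 71.0 w 85.7 F [-0.1 -0.9  0.6] t 2.0 tilt [ 0.  0. -1.]
turn -19.0 shift(now axes) [-244.2  573.5    0.9]
shift after turn [-417.7  462.7    0.9] q6 -0.12
```

View pics/q0.png

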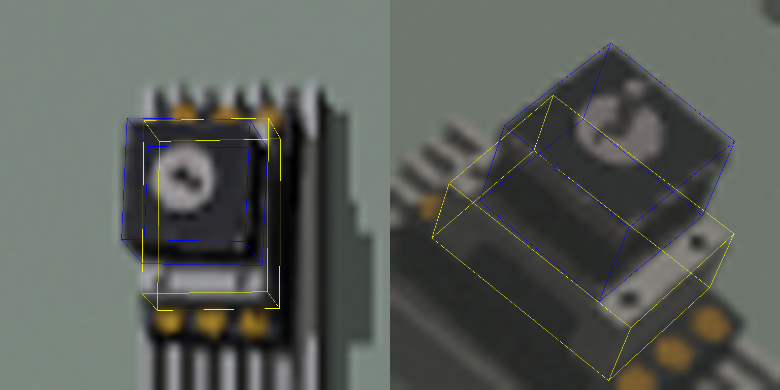

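The motor fits at about (649,126) with its sides square to x/y within 1–2°. Now I'll move above it.

```bash
python3 -m inch '[[1,0,0,0,-7],[1,0,0,0,-7],[1,0,0,0,-5],[1,0,0,0,0],[1,-27,30,0,0],[1,-27,30,0,0],[1,-27,30,0,0],[1,-27,30,0,0],[1,-27,30,0,0],[1,-27,30,0,0],[1,-27,30,0,0],[1,-27,30,0,0],[1,-27,30,0,0],[1,-27,30,0,0],[1,-27,30,0,0],[1,-27,30,0,0],[1,0,0,0,0]]' 30; python3 go.py 649 126 192 90
```

```text
clock: 3.52
position: [0.5616, 0.2131, 0.1914]
ee_rot: [0.0, 0.71, 0.704, 0.004]
contact_force: [0.6, 0.6, -0.1]
width: 0.085
now [561.6 213.1 191.4] ang 89.5 w 85.0 F [ 0.6  0.6 -0.1] t 3.5 tilt [ 0.005  0.005 -1.   ]
turn -0.5 shift(now axes) [-86.3  88.1  -0.6]
shift after turn [-87.1  87.4  -0.6] q6 -1.32
```

```bash
python3 -m inch '[[1,-25,25,0,-0.5],[1,-25,25,0,0],[1,-25,25,0,0],[1,-12,12,0,0],[1,0,0,0,0]]' 30; python3 go.py 649 126 192 90
```

```text
clock: 3.93
position: [0.651, 0.1215, 0.1901]
ee_rot: [-0.001, 0.712, 0.702, 0.004]
contact_force: [0.3, 0.6, 0.4]
width: 0.0854
now [651.  121.5 190.1] ang 89.1 w 85.4 F [0.3 0.6 0.4] t 3.9 tilt [ 0.004  0.006 -1.   ]
turn -0.9 shift(now axes) [ 4.5 -2.1 -1.9]
shift after turn [ 4.5 -2.  -1.9] q6 -1.48
```

```bash
python3 -m inch '[[1,4,-2,0,-0.9],[1,0,0,0,0],[1,0,0,25,0],[1,0,0,25,0],[1,0,0,20,0],[1,0,0,0,0]]' 30; python3 go.py 649 126 80 90
```

```text
clock: 4.43
position: [0.6443, 0.1342, 0.1207]
ee_rot: [-0.002, 0.706, 0.708, 0.005]
contact_force: [-0.2, 0.6, -0.2]
width: 0.0853
now [644.3 134.2 120.7] ang 90.2 w 85.3 F [-0.2  0.6 -0.2] t 4.4 tilt [ 0.004  0.011 -1.   ]
turn 0.2 shift(now axes) [-8.6  4.5 40.6]
shift after turn [-8.6  4.5 40.6] q6 -1.48
```

```bash
python3 -m inch '[[1,-4,2,0,0],[1,-3,2,0,0],[1,0,0,0,0],[1,0,0,0,0]]' 30; python3 go.py 649 126 80 90;python3 -m inch '[[1,0,0,0,0],[1,0,0,0,0]]'; python3 go.py 649 126 80 90
```

```text
clock: 4.77
position: [0.647, 0.1309, 0.1244]
ee_rot: [-0.002, 0.704, 0.71, 0.007]
contact_force: [0.4, -0.8, -0.0]
width: 0.0855
now [647.  130.9 124.4] ang 90.4 w 85.5 F [ 0.4 -0.8 -0. ] t 4.8 tilt [ 0.006  0.012 -1.   ]
turn 0.4 shift(now axes) [-5.5  1.6 44.3]
shift after turn [-5.5  1.7 44.3] q6 -1.49
clock: 4.93
position: [0.6484, 0.1311, 0.1268]
ee_rot: [-0.001, 0.704, 0.71, 0.008]
contact_force: [0.2, 0.0, -0.5]
width: 0.0855
now [648.4 131.1 126.8] ang 90.4 w 85.5 F [ 0.2  0.  -0.5] t 4.9 tilt [ 0.011  0.013 -1.   ]
turn 0.4 shift(now axes) [-5.7  0.  46.8]
shift after turn [-5.7  0.1 46.8] q6 -1.49
```

```bash
python3 -m inch '[[1,-5,0,12,0],[1,-1,0,12,0],[1,0,0,12,0]]' 30; python3 go.py 649 126 80 90;python3 - <<'E'
from h import *
for i in range(3):eyes.get_image("top")
E
python3 go.py 649 126 80 90
```

```text
clock: 5.18
position: [0.6533, 0.1258, 0.0959]
ee_rot: [0.003, 0.704, 0.71, 0.013]
contact_force: [-0.2, 0.3, -0.6]
width: 0.0855
now [653.3 125.8  95.9] ang 90.4 w 85.5 F [-0.2  0.3 -0.6] t 5.2 tilt [ 0.023  0.014 -1.   ]
turn 0.4 shift(now axes) [ 0.  -4.7 15.8]
shift after turn [-0.  -4.7 15.8] q6 -1.5
now [651.8 125.8  94.6] ang 90.4 w 85.3 F [ 0.6 -0.3  0.2] t 5.3 tilt [ 0.018  0.014 -1.   ]
turn 0.4 shift(now axes) [ 0.  -3.1 14.5]
shift after turn [ 0.  -3.1 14.5] q6 -1.5
```

```bash
python3 -m inch '[[1,0,-3,7,0],[1,0,-1,7,0]]' 30; python3 - <<'E'
from h import *
for i in range(2):eyes.get_image("top")
E
python3 go.py 649 126 80 90
```

```text
clock: 5.5
position: [0.6503, 0.1261, 0.0828]
ee_rot: [0.004, 0.704, 0.71, 0.014]
contact_force: [-1.4, 0.1, 0.3]
width: 0.0855
now [649.6 126.1  81.7] ang 90.4 w 85.6 F [-0.6  0.5  0.3] t 5.6 tilt [ 0.022  0.014 -1.   ]
turn 0.4 shift(now axes) [-0.1 -0.6  1.7]
shift after turn [-0.1 -0.6  1.7] q6 -1.5
```

Close on the motor.

```bash
python3 -m inch '[[0,0,0,1,0],[-0.3,0,0,0,0],[-1,0,0,0,0],[-1,0,0,0,0],[-1,0,0,0,0],[-1,0,0,0,0]]' 35; python3 - <<'E'
from h import *
for n in("top","scene"):
  p=eyes.get_image(n); c=w2p(p,[.65,.126,.1])[0].astype(int)-40
  cv2.imwrite(f"pics/g1{n}.png",crop(p,c[0],c[1],80,80,5))
E
python3 go.py 649 126 80 90; cd pics; python3 -c "
import cv2,numpy as np
cv2.imwrite('g1.png',np.hstack([cv2.imread('g1top.png'),cv2.imread('g1scene.png')]))"
```

```text
clock: 6.1
position: [0.6504, 0.1263, 0.0818]
ee_rot: [0.004, 0.704, 0.71, 0.014]
contact_force: [-0.4, -0.8, -1.0]
width: 0.0126
now [650.5 126.5  81.9] ang 90.4 w 2.7 F [-0.2  1.   0.6] t 6.2 tilt [ 0.024  0.015 -1.   ]
turn 0.4 shift(now axes) [-0.5 -1.5  1.8]
shift after turn [-0.5 -1.5  1.8] q6 -1.5
```

View pics/g1.png

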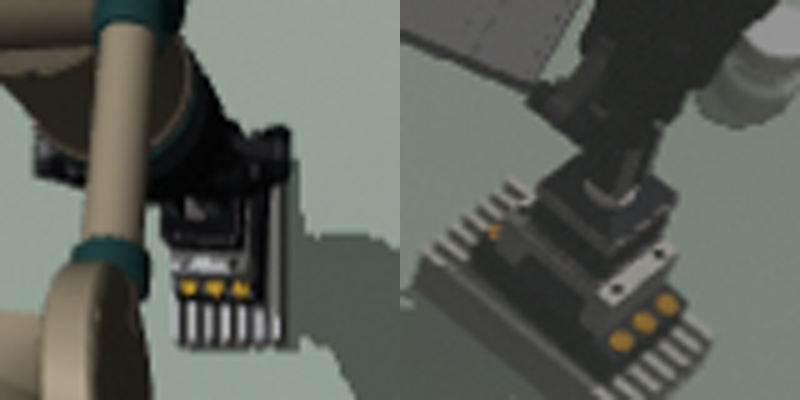

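```bash
python3 - <<'E'
from h import *
ims=[]
for n in("top","scene"):
  p=eyes.get_image(n); s=manip.get_state(); c=w2p(p,[.65,.126,.1])[0].astype(int)-[40,40]
  im=crop(p,c[0],c[1],80,80,5)
  for X,col in((s["position"],(0,0,255)),(s["position"]+[0,0,.0187],(0,255,0)),([.65,.126,.114],(255,0,0))):
    q=((w2p(p,X)[0]-c+.5)*5).astype(int); cv2.circle(im,tuple(map(int,q)),3,col,-1)
  ims.append(im)
cv2.imwrite("pics/g2.png",np.hstack(ims)); print(s)
E
```

```text
{'clock': 6.3, 'qpos': array([ 0.07944129,  0.463442  ,  1.49617419,  0.01383391,  1.15671867,
       -1.50421788]), 'qd': array([-6.02124139e-05, -1.41422718e-03, -6.21166097e-05,  6.35170466e-04,
        3.54941287e-04,  1.90532467e-03]), 'effort': array([-3.79238287e-01, -5.00973094e+01, -2.23665959e+01, -9.77350026e-02,
       -1.19481375e-01,  4.63220531e-04]), 'position': array([0.65046471, 0.12652092, 0.0818107 ]), 'ee_rot': array([0.00343583, 0.70439508, 0.70966722, 0.01371884]), 'contact_force': array([-0.48291468,  0.59113625,  0.28482003]), 'moment': array([ 0.05208506, -0.06328887, -0.02712767]), 'width': 0.0026666697854406843}
```

View pics/g2.png

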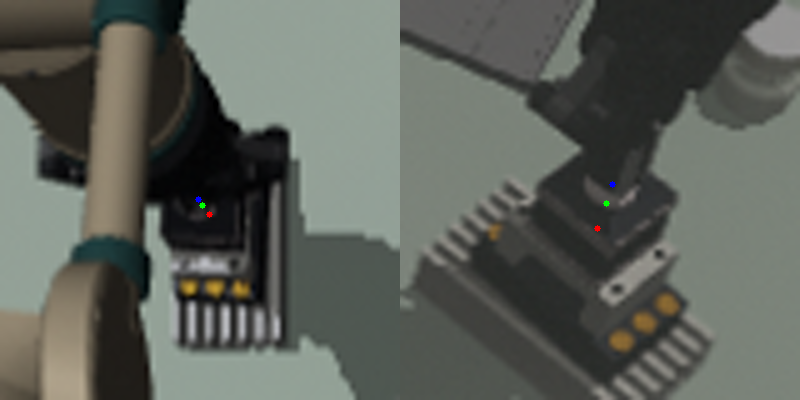

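```bash
python3 - <<'E'
from ov import *
p=eyes.get_image("scene"); c=np.array([325,160]); im=crop(p,325,160,75,75,8).astype(float)
im=np.clip(im*2.2,0,255).astype(np.uint8); cv2.imwrite("pics/g3.png",im)
E
```

```text
(no output)
```

View pics/g3.png

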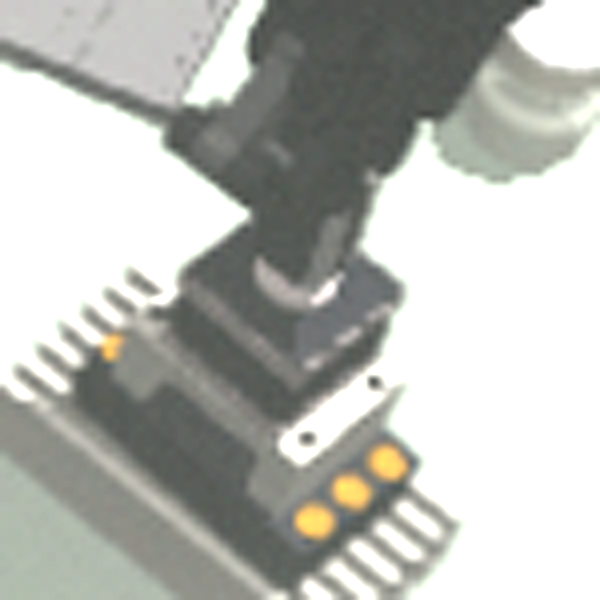

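```bash
python3 -m inch '[[1,0,0,0,0],[1,0,0,0,0],[1,0,0,0,0],[1,0,0,0,0],[1,0,0,0,0]]'; python3 go.py 649 126 80 90; python3 - <<'E'
from ov import *
p=eyes.get_image("scene"); c=np.array([310,130]); im=crop(p,310,130,95,95,6).astype(float)
im=np.clip(im*2.2,0,255).astype(np.uint8)
s=manip.get_state()
for X,col in((s["position"],(0,0,255)),(s["position"]+[0,0,.0187],(0,255,0))):
    q=((w2p(p,X)[0]-c+.5)*6).astype(int); cv2.circle(im,tuple(map(int,q)),3,col,-1)
cv2.imwrite("pics/g4.png",im)
E
```

```text
clock: 6.77
position: [0.6502, 0.1261, 0.0815]
ee_rot: [0.003, 0.704, 0.71, 0.013]
contact_force: [-0.1, -0.1, 0.8]
width: 0.0625
now [650.2 126.1  81.5] ang 90.4 w 62.5 F [-0.1 -0.1  0.8] t 6.8 tilt [ 0.023  0.014 -1.   ]
turn 0.4 shift(now axes) [-0.1 -1.2  1.4]
shift after turn [-0.1 -1.2  1.4] q6 -1.5
```

View pics/g4.png

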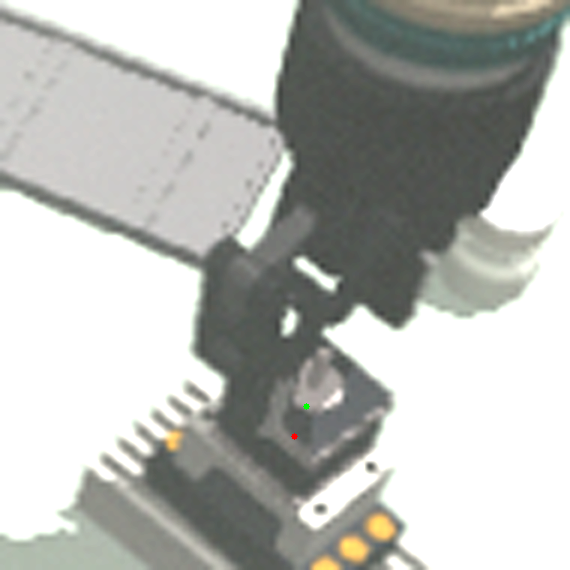

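```bash
python3 - <<'E'
from ov import *
p=eyes.get_image("scene"); c=np.array([310,130]); im=crop(p,310,130,95,95,6).astype(float)
im=np.clip(im*2.2,0,255).astype(np.uint8)
s=manip.get_state(); w=s["width"]/2; print(w*2)
x,y,z=s["position"]
for sg,col in((1,(0,0,255)),(-1,(0,160,0))):
    drawbox(im,p,box(x,y+sg*(w+.007),0,.022,.014,z+.012,.05),6,c,col)
drawbox(im,p,box(.649,.126,0,.042,.042,.078,.034),6,c,(255,0,0))
cv2.imwrite("pics/g5.png",im)
E
```

```text
0.07702351120112727
```

View pics/g5.png

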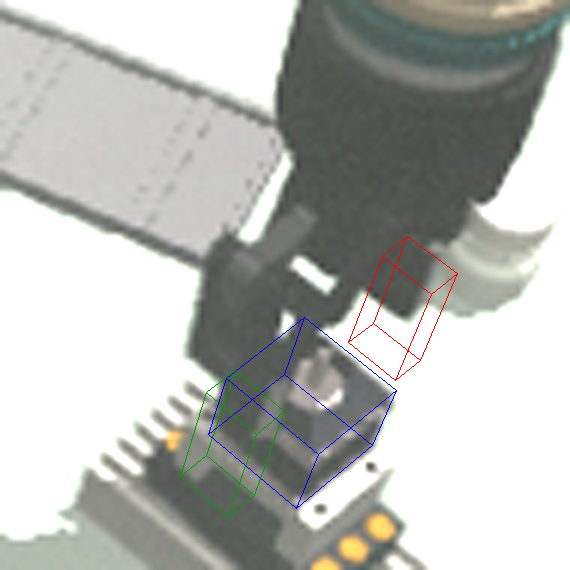

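The fingers appear about 30 mm higher than the reported TCP. I'll lift and check tip against TCP in both views, with the gripper shut.

```bash
python3 -m inch '[[1,0,0,-20,0],[1,0,0,-20,0],[1,0,0,-20,0],[1,0,-40,-20,0],[-1,0,-40,0,0],[-1,0,-40,0,0],[-1,0,-30,0,0],[-1,0,0,0,0],[-1,0,0,0,0],[-1,0,0,0,0],[-1,0,0,0,0]]'; python3 go.py 500 126 150 90; python3 - <<'E'
from ov import *
ims=[]
for n in ("top","scene"):
    p=eyes.get_image(n); s=manip.get_state(); X=s["position"]
    c=w2p(p,X)[0].astype(int)-[45,55]; im=crop(p,c[0],c[1],90,90,4)
    im=np.clip(im*2.2,0,255).astype(np.uint8)
    for d,col in((0,(0,0,255)),(.02,(0,255,0)),(.04,(255,0,0))):
        q=((w2p(p,X+[0,0,d])[0]-c+.5)*4).astype(int); cv2.circle(im,tuple(map(int,q)),3,col,-1)
    ims.append(im)
cv2.imwrite("pics/g6.png",np.hstack(ims)); print(s["width"],s["position"])
E
```

```text
clock: 7.78
position: [0.4974, 0.1233, 0.158]
ee_rot: [0.004, 0.705, 0.709, 0.013]
contact_force: [-0.1, 0.1, -0.4]
width: 0.0005
now [497.4 123.3 158. ] ang 90.4 w 0.5 F [-0.1  0.1 -0.4] t 7.8 tilt [ 0.024  0.014 -1.   ]
turn 0.4 shift(now axes) [2.6 2.5 8.1]
shift after turn [2.6 2.4 8.1] q6 -1.48
-0.00015063461082883648 [0.49771354 0.12325133 0.15774532]
```

View pics/g6.png

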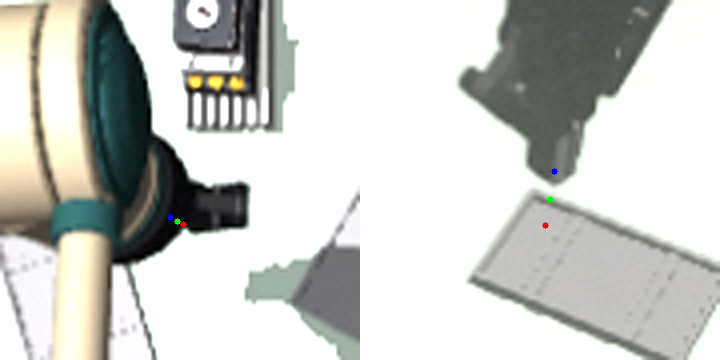

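Tip shows about 30 mm above the reported TCP. I'll confirm it by touching the clear table here gently.

```bash
python3 -m inch '[[-1,0,0,30,0],[-1,0,0,30,0],[-1,0,0,30,0],[-1,0,0,25,0],[-1,0,0,15,0]]'; python3 go.py 498 123 0 90; python3 - <<'E'
from ov import *
ims=[]
for n in ("scene",):
    p=eyes.get_image(n); s=manip.get_state(); X=s["position"]
    c=w2p(p,X)[0].astype(int)-[45,55]; im=crop(p,c[0],c[1],90,90,6)
    im=np.clip(im*2.2,0,255).astype(np.uint8)
    for d,col in((0,(0,0,255)),(.02,(0,255,0)),(.04,(255,0,0))):
        q=((w2p(p,X+[0,0,d])[0]-c+.5)*6).astype(int); cv2.circle(im,tuple(map(int,q)),3,col,-1)
    ims.append(im)
cv2.imwrite("pics/g7.png",np.hstack(ims)); print(s["width"],s["position"])
E
```

```text
clock: 8.3
position: [0.5141, 0.1257, 0.0277]
ee_rot: [0.009, 0.705, 0.709, 0.02]
contact_force: [0.5, -0.1, -0.3]
width: -0.0001
now [514.1 125.7  27.7] ang 90.3 w -0.1 F [ 0.5 -0.1 -0.3] t 8.3 tilt [ 0.041  0.015 -0.999]
turn 0.3 shift(now axes) [ -3.  -17.3  27. ]
shift after turn [ -3.1 -17.2  27. ] q6 -1.49
0.00018163061316939447 [0.512331   0.12541316 0.0253799 ]
```

View pics/g7.png

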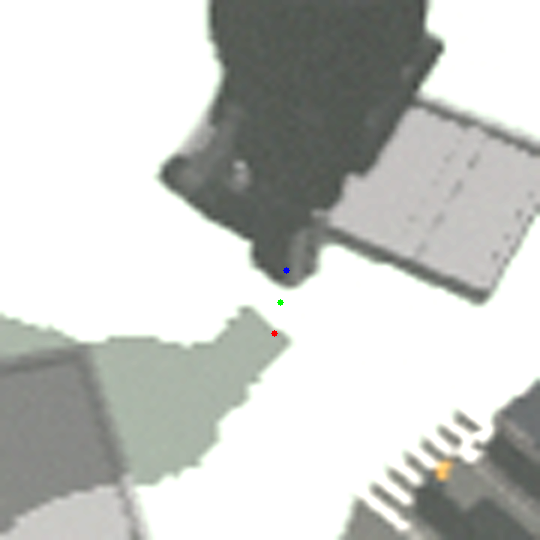

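```bash
python3 -m inch '[[-1,0,0,-25,0],[-1,0,0,-25,0],[-1,0,0,-25,0],[-1,0,0,-25,0]]'; python3 go.py 498 123 0 90|head -1; python3 -m inch '[[-1,0,40,0,0],[-1,0,40,0,0],[-1,0,40,0,0],[-1,0,40,0,0]]'; python3 go.py 498 123 0 90|head -1
```

```text
clock: 8.68
position: [0.5059, 0.123, 0.1196]
ee_rot: [0.001, 0.706, 0.709, 0.009]
contact_force: [0.5, -0.7, -0.8]
width: 0.0
now [505.9 123.  119.6] ang 90.2 w 0.0 F [ 0.5 -0.7 -0.8] t 8.7 tilt [ 0.014  0.012 -1.   ]
clock: 9.02
position: [0.6683, 0.1245, 0.1339]
ee_rot: [0.003, 0.705, 0.709, 0.013]
contact_force: [0.9, 0.7, 0.1]
width: 0.0002
now [668.3 124.5 133.9] ang 90.3 w 0.2 F [0.9 0.7 0.1] t 9.0 tilt [ 0.023  0.014 -1.   ]
```

```bash
python3 -m inch '[[1,0,-9,-10,0],[1,0,-9,-10,0],[1,0,0,0,0],[1,0,0,0,0],[1,0,0,0,0]]'; python3 go.py 649 126 54 90
```

```text
clock: 9.43
position: [0.6612, 0.123, 0.1502]
ee_rot: [0.005, 0.706, 0.708, 0.014]
contact_force: [-1.1, 0.1, 0.3]
width: 0.0606
now [661.2 123.  150.2] ang 90.2 w 60.6 F [-1.1  0.1  0.3] t 9.4 tilt [ 0.027  0.013 -1.   ]
turn 0.2 shift(now axes) [  1.8 -14.8  95.8]
shift after turn [  1.8 -14.8  95.8] q6 -1.5
```

```bash
python3 -m inch '[[1,1,-8,0,0],[1,1,-8,0,0],[1,0,0,10,0],[1,0,0,15,0],[1,0,0,15,0],[1,0,0,10,0]]'; python3 go.py 649 126 54 90
```

```text
clock: 9.93
position: [0.6418, 0.1266, 0.1022]
ee_rot: [0.007, 0.705, 0.709, 0.017]
contact_force: [-0.4, -0.0, -0.6]
width: 0.0856
now [641.8 126.6 102.2] ang 90.3 w 85.6 F [-0.4 -0.  -0.6] t 9.9 tilt [ 0.034  0.014 -0.999]
turn 0.3 shift(now axes) [-1.3  5.5 48.4]
shift after turn [-1.3  5.5 48.4] q6 -1.5
```

```bash
python3 -m inch '[[1,-1,5,8,0],[1,0,0,10,0],[1,0,0,10,0],[1,0,0,8,0],[1,0,0,7,0]]'; python3 go.py 649 126 54 90;  python3 - <<'E'
from ov import *
p=eyes.get_image("scene"); c=np.array([310,130]); im=crop(p,310,130,95,95,6).astype(float)
im=np.clip(im*2.2,0,255).astype(np.uint8)
cv2.imwrite("pics/g8.png",im)
E
python3 go.py 649 126 54 90
```

```text
clock: 10.35
position: [0.647, 0.1263, 0.0541]
ee_rot: [0.007, 0.705, 0.709, 0.016]
contact_force: [0.0, -0.4, -0.6]
width: 0.0851
now [647.  126.3  54.1] ang 90.3 w 85.1 F [ 0.  -0.4 -0.6] t 10.3 tilt [ 0.032  0.014 -0.999]
turn 0.3 shift(now axes) [-0.3  2.   0.2]
shift after turn [-0.3  2.   0.2] q6 -1.5
now [645.8 126.2  52.4] ang 90.3 w 85.2 F [-0.2  0.3 -1.3] t 10.4 tilt [ 0.029  0.014 -0.999]
turn 0.3 shift(now axes) [-0.2  3.2 -1.5]
shift after turn [-0.2  3.2 -1.5] q6 -1.5
```

View pics/g8.png

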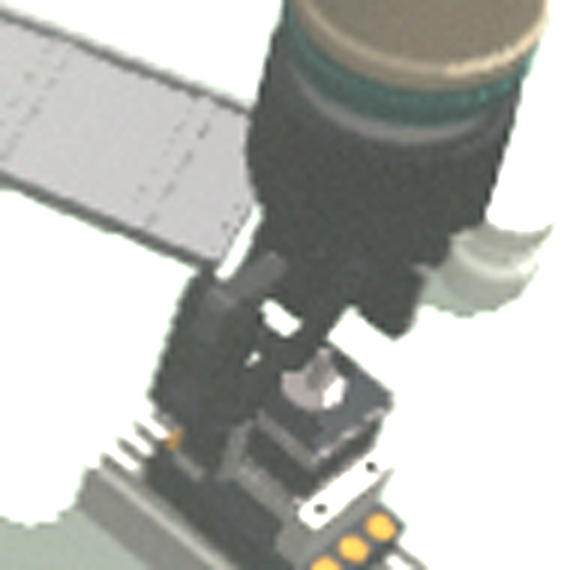

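```bash
python3 -m inch '[[0.3,0,3,0,0],[-0.2,0,0,0,0],[-1,0,0,0,0],[-1,0,0,0,0],[-1,0,0,0,0],[-1,0,0,0,0]]' 40; python3 go.py 649 126 54 90;  python3 - <<'E'
from ov import *
p=eyes.get_image("scene"); c=np.array([310,130]); im=crop(p,310,130,95,95,6).astype(float)
im=np.clip(im*2.2,0,255).astype(np.uint8)
cv2.imwrite("pics/g9.png",im)
E
python3 go.py 649 126 54 90
```

```text
clock: 10.9
position: [0.65, 0.1265, 0.0528]
ee_rot: [0.006, 0.705, 0.709, 0.016]
contact_force: [1.2, -0.2, -2.3]
width: 0.0413
now [650.  126.5  52.8] ang 90.3 w 41.3 F [ 1.2 -0.2 -2.3] t 10.9 tilt [ 0.03   0.014 -0.999]
turn 0.3 shift(now axes) [-0.4 -1.  -1.2]
shift after turn [-0.4 -1.  -1.2] q6 -1.5
now [650.  126.5  52.8] ang 90.3 w 41.3 F [-0.  -0.3 -2.5] t 10.9 tilt [ 0.03   0.014 -0.999]
turn 0.3 shift(now axes) [-0.4 -0.9 -1.2]
shift after turn [-0.4 -0.9 -1.2] q6 -1.5
```

View pics/g9.png

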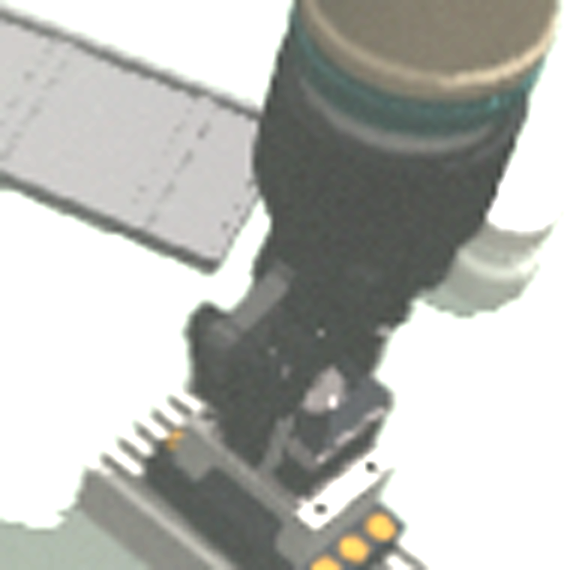

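```bash
python3 -m inch '[[-1,0,0,-10,0],[-1,0,0,-15,0],[-1,0,0,-20,0],[-1,0,0,-15,0],[-1,0,0,0,0]]'; python3 go.py 669 -142 110 78;  python3 - <<'E'
from ov import *
p=eyes.get_image("scene"); c=np.array([310,130]); im=crop(p,310,130,95,95,6).astype(float)
im=np.clip(im*2.2,0,255).astype(np.uint8)
cv2.imwrite("pics/g10.png",im)
E
```

```text
clock: 11.37
position: [0.646, 0.1252, 0.1151]
ee_rot: [0.004, 0.705, 0.709, 0.014]
contact_force: [0.7, 0.4, -1.6]
width: 0.0412
now [646.  125.2 115.1] ang 90.3 w 41.2 F [ 0.7  0.4 -1.6] t 11.4 tilt [ 0.025  0.013 -1.   ]
turn 12.3 shift(now axes) [-267.4   21.6    2.1]
shift after turn [-256.6   78.     2.1] q6 -1.5
```

View pics/g10.png

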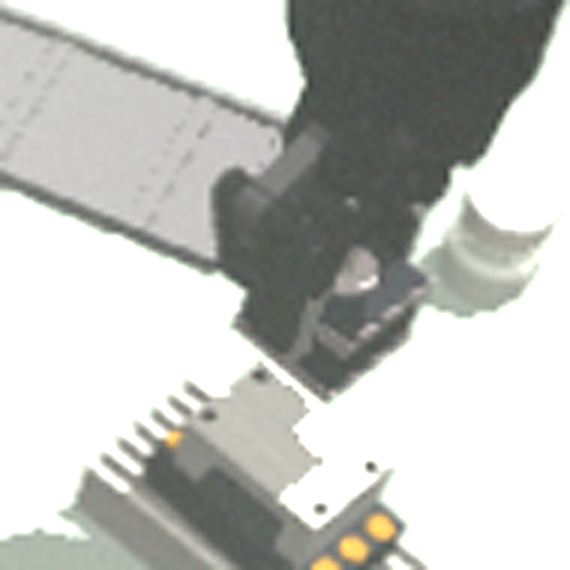

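The motor is lifted and the bracket stayed put. Now I'll carry it to the motor tray.

```bash
python3 -m inch '[[-1,-15,0,0,0],[-1,-25,2,0,0],[-1,-25,2,0,0],[-1,-25,2,0,0],[-1,-25,3,0,0],[-1,-25,3,0,0],[-1,-25,3,0,0],[-1,-25,3,0,0],[-1,-25,3,0,0],[-1,-20,0,0,3],[-1,0,0,0,4],[-1,0,0,0,4]]'; python3 go.py 669 -142 40 78
```

```text
clock: 12.42
position: [0.6576, -0.1292, 0.0964]
ee_rot: [-0.004, 0.772, 0.636, 0.004]
contact_force: [-0.0, 0.5, -1.6]
width: 0.0409
now [ 657.6 -129.2   96.4] ang 79.0 w 40.9 F [-0.   0.5 -1.6] t 12.4 tilt [ 0.     0.011 -1.   ]
turn 1.0 shift(now axes) [-11.   13.8  56.2]
shift after turn [-10.8  13.9  56.2] q6 -1.69
```

```bash
python3 -m inch '[[-1,-6,7,0,1],[-1,-5,6,0,0],[-1,0,0,10,0],[-1,0,0,15,0],[-1,0,0,15,0]]'; python3 go.py 669 -142 -22 78; python3 - <<'E'
from h import *
eyes.get_image("top")
E
python3 go.py 669 -142 -22 78
```

```text
clock: 12.83
position: [0.6692, -0.1484, 0.0535]
ee_rot: [-0.003, 0.777, 0.629, 0.003]
contact_force: [0.1, -1.0, -2.4]
width: 0.0413
now [ 669.2 -148.4   53.5] ang 78.0 w 41.3 F [ 0.1 -1.  -2.4] t 12.8 tilt [ 0.002  0.009 -1.   ]
turn -0.0 shift(now axes) [ 5.5 -1.6 75.5]
shift after turn [ 5.5 -1.6 75.5] q6 -1.69
now [ 666.7 -147.5   49.5] ang 78.0 w 41.2 F [ 0.2 -1.  -4.6] t 12.9 tilt [-0.005  0.011 -1.   ]
turn -0.0 shift(now axes) [ 5.2  1.6 71.6]
shift after turn [ 5.2  1.6 71.6] q6 -1.69
```

```bash
python3 -m inch '[[-1,4,0,10,0],[-1,1,0,12,0],[-1,0,0,12,0],[-1,0,0,10,0]]'; python3 - <<'E'
from h import *
eyes.get_image("top")
E
python3 go.py 669 -142 -22 78
```

```text
clock: 13.22
position: [0.6679, -0.1404, 0.0021]
ee_rot: [-0.006, 0.776, 0.631, 0.002]
contact_force: [0.0, 0.2, -2.8]
width: 0.0411
now [ 6.664e+02 -1.398e+02 -2.000e-01] ang 78.2 w 41.1 F [-1.4  0.5 -4. ] t 13.3 tilt [-0.009  0.013 -1.   ]
turn 0.2 shift(now axes) [-1.8  3.2 21.8]
shift after turn [-1.8  3.2 21.8] q6 -1.68
```

```bash
python3 -m inch '[[-1,-1,2,5,0],[-1,0,1,5,0],[-1,0,0,4,0]]'; python3 go.py 669 -142 -22 78; python3 - <<'E'
from ov import *
P={n:eyes.get_image(n) for n in("top","scene")}
overlay(P,[(box(.669,-.142,-12,.072,.072,0,.008),(0,0,255)),(box(.669,-.142,-12,.042,.042,0.011,.034),(255,0,0))],"pics/h1.png",34)
E
python3 go.py 669 -142 -22 78
```

```text
clock: 13.52
position: [0.6699, -0.1406, -0.0153]
ee_rot: [-0.008, 0.776, 0.631, 0.001]
contact_force: [-0.6, -0.6, -1.2]
width: 0.0414
now [ 669.9 -140.6  -15.3] ang 78.3 w 41.4 F [-0.6 -0.6 -1.2] t 13.5 tilt [-0.008  0.013 -1.   ]
turn 0.3 shift(now axes) [-1.6 -0.5  6.7]
shift after turn [-1.6 -0.5  6.7] q6 -1.69
now [ 669.  -140.5  -15.7] ang 78.3 w 41.4 F [-1.   0.2 -1.7] t 13.6 tilt [-0.01   0.013 -1.   ]
turn 0.3 shift(now axes) [-1.5  0.4  6.3]
shift after turn [-1.5  0.4  6.3] q6 -1.69
```

View pics/h1.png

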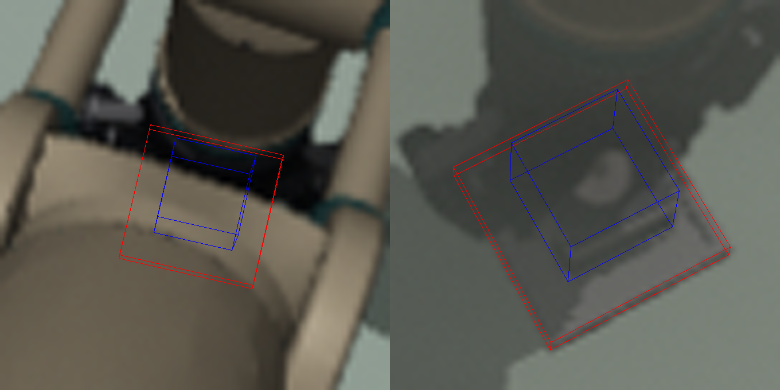

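```bash
python3 - <<'E'
from ov import *
p=eyes.get_image("scene"); c=w2p(p,[.669,-.142,.03])[0].astype(int)-32; im=crop(p,c[0],c[1],64,64,9).astype(float)
im=np.clip(im*2.5,0,255).astype(np.uint8); cv2.imwrite("pics/h2.png",im)
E
```

```text
(no output)
```

View pics/h2.png

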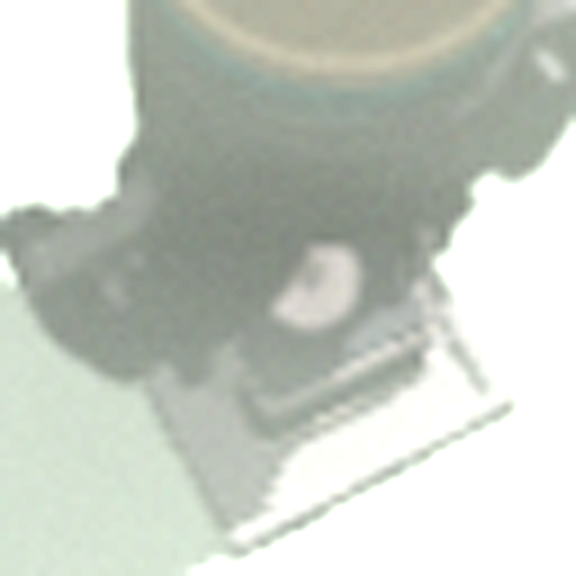

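```bash
python3 - <<'E'
from ov import *
p=eyes.get_image("scene"); c=w2p(p,[.669,-.142,.03])[0].astype(int)-32
f=lambda L:np.array(L)/9.+c-.5
for z in(.003,.010): print(z,p2w(p,f([(265,435),(425,365)]),z).round(4))
print("boss",p2w(p,f([(322,282)]),.039+.006).round(4),p2w(p,f([(322,282)]),.039).round(4))
print(p2w(p,f([(235,550),(510,405)]),.0).round(4)); B=box(.669,-.142,-12,.072,.072,0,0)[:4]; print(B)
E
```

```text
0.003 [[ 0.6809 -0.1618  0.003 ]
 [ 0.692  -0.1234  0.003 ]]
0.01 [[ 0.6826 -0.1636  0.01  ]
 [ 0.6936 -0.1255  0.01  ]]
boss [[ 0.6736 -0.1406  0.045 ]] [[ 0.672  -0.1388  0.039 ]]
[[ 0.6956 -0.1833  0.    ]
 [ 0.7106 -0.1142  0.    ]]
[[ 0.71169813 -0.11427151  0.        ]
 [ 0.69672849 -0.18469813  0.        ]
 [ 0.62630187 -0.16972849  0.        ]
 [ 0.64127151 -0.09930187  0.        ]]
```

Motor is centred over its tray within about 4 mm. I'll lower the last 6–7 mm and watch the force.

```bash
python3 -m inch '[[-1,-1,0,3,0],[-1,0,0,2,0]]'; python3 go.py 669 -142 -22 78;python3 -m inch '[[-1,0,0,2,0]]'; python3 go.py 669 -142 -22 78
```

```text
clock: 13.88
position: [0.6705, -0.1422, -0.0184]
ee_rot: [-0.006, 0.776, 0.631, 0.002]
contact_force: [0.1, -0.2, -1.8]
width: 0.0414
now [ 670.5 -142.2  -18.4] ang 78.3 w 41.4 F [ 0.1 -0.2 -1.8] t 13.9 tilt [-0.005  0.012 -1.   ]
turn 0.3 shift(now axes) [-0.2 -1.5  3.6]
shift after turn [-0.2 -1.5  3.6] q6 -1.69
clock: 13.97
position: [0.6708, -0.1424, -0.02]
ee_rot: [-0.006, 0.776, 0.631, 0.002]
contact_force: [-0.5, 0.5, -2.3]
width: 0.0411
now [ 670.8 -142.4  -20. ] ang 78.3 w 41.1 F [-0.5  0.5 -2.3] t 14.0 tilt [-0.004  0.012 -1.   ]
turn 0.3 shift(now axes) [-0.  -1.9  2. ]
shift after turn [-0.  -1.9  2. ] q6 -1.69
```

```bash
for i in 1 2 3; do python3 -m inch '[[-1,0,0,1.5,0]]' | grep -E "pos|force"; done
```

```text
position: [0.6709, -0.1424, -0.0215]
contact_force: [-0.1, 0.1, -2.6]
position: [0.6707, -0.1425, -0.0224]
contact_force: [-3.3, 1.8, 10.7]
position: [0.6708, -0.1425, -0.0224]
contact_force: [-3.5, 1.4, 9.8]
```

```bash
python3 -m inch '[[0,0,0,0,0],[0.3,0,0,0,0],[0.6,0,0,-1,0],[1,0,0,-2,0],[1,0,0,-10,0],[1,0,0,-20,0],[1,0,0,-25,0],[1,0,0,-25,0],[1,0,0,-20,0]]'; python3 - <<'E'
from ov import *
P={n:eyes.get_image(n) for n in("top","scene")}
overlay(P,[(box(.669,-.142,-12,.072,.072,0,.008),(0,0,255)),(box(.669,-.142,-12,.042,.042,0.003,.034),(255,0,0))],"pics/h3.png",34)
E
python3 go.py 650 126 110 2
```

```text
clock: 14.97
position: [0.6685, -0.1428, 0.0824]
ee_rot: [-0.009, 0.776, 0.631, -0.0]
contact_force: [0.7, 0.4, -1.2]
width: 0.0852
now [ 671.4 -143.8   85.3] ang 78.2 w 85.1 F [ 0.6 -1.1  0.6] t 15.1 tilt [-0.004  0.011 -1.   ]
turn 76.2 shift(now axes) [260.  -76.  -21.5]
shift after turn [ -12.  -270.6  -21.5] q6 -1.69
```

View pics/h3.png

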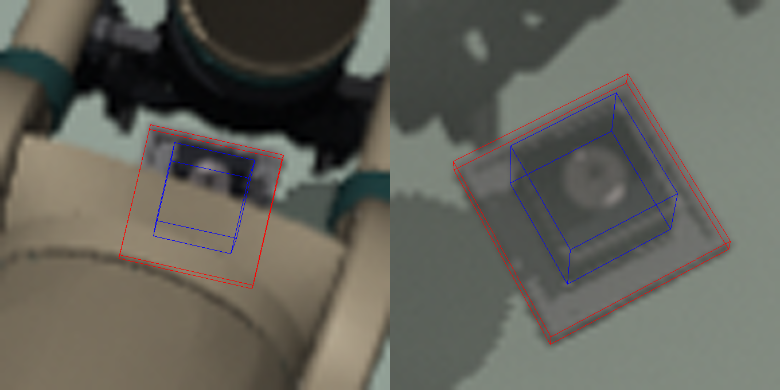

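```bash
python3 - <<'E'
from ov import *
P={n:eyes.get_image(n) for n in("top","scene")}
for n,p in P.items():
    for r in regions_of(p,"bracket")[:2]: print(n,round(r["confidence"],2),r["bbox"],maskrect(p,r["mask"],.078))
overlay(P,[(box(.650,.126,1,.062,.044,.052,.026),(0,255,255)),(box(.650,.126,1,.084,.05,.03,.022),(0,255,0)),(box(.649,.126,2,.12,.064,0,.03),(0,0,255))],f"pics/q1.png",28,14)
cv2.imwrite("pics/q2.png",np.hstack([crop(P["top"],185,105,44,52,9),crop(P["scene"],330,175,50,52,8)[:52*9] if 0 else cv2.resize(crop(P["scene"],325,175,60,60,8),(468,468))]))
E
```

```text
top 0.93 [192.4, 118.6, 18.0, 25.6] [645.2 123.9  66.8  48.5   0.8]
scene 0.68 [338.7, 188.1, 37.4, 36.6] [6.524e+02 1.170e+02 7.220e+01 6.120e+01 6.000e-01]
```

View pics/q1.png

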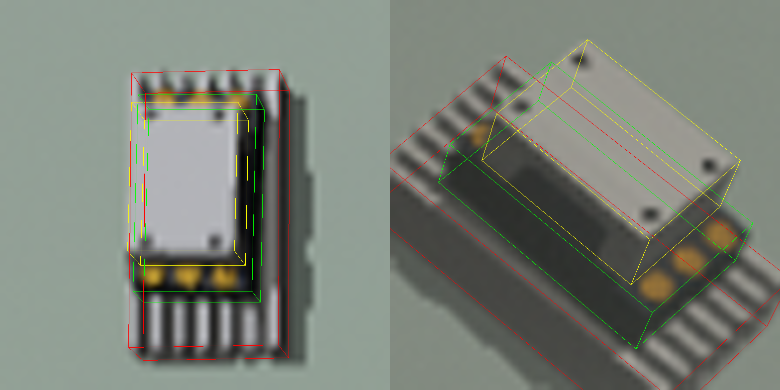

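View pics/q2.png

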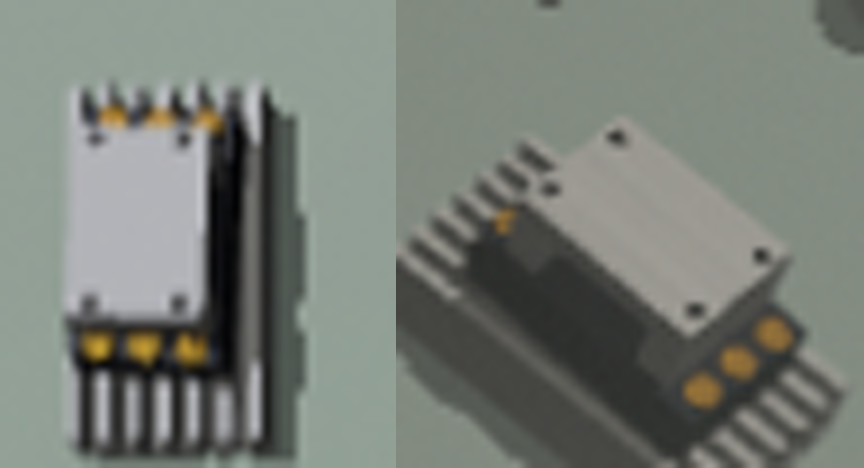

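```bash
python3 -m inch '[[1,24,-7,-5,0],[1,24,-7,-5,0],[1,24,-7,-5,0],[1,24,-7,-5,0],[1,24,-7,-5,0],[1,24,-7,-5,0],[1,24,-7,0,0],[1,24,-7,0,0],[1,24,-7,0,0],[1,24,-7,0,0],[1,10,-3,0,0]]'; python3 -m inch '[[1,0,0,0,7],[1,0,0,0,7],[1,0,0,0,7],[1,0,0,0,7],[1,0,0,0,7],[1,0,0,0,7],[1,0,0,0,7],[1,0,0,0,7],[1,0,0,0,7],[1,0,0,0,7],[1,0,0,0,7]]'; python3 go.py 650 125 110 1
```

```text
clock: 16.18
position: [0.6353, 0.1244, 0.094]
ee_rot: [-0.023, 0.778, 0.628, -0.014]
contact_force: [-0.3, 0.5, 0.7]
width: 0.0851
clock: 17.1
position: [0.6259, 0.121, 0.0779]
ee_rot: [-0.004, 0.999, -0.008, -0.04]
contact_force: [1.5, -0.9, 0.2]
width: 0.0855
now [625.9 121.   77.9] ang -0.9 w 85.5 F [ 1.5 -0.9  0.2] t 17.1 tilt [-0.08   0.009 -0.997]
turn -1.9 shift(now axes) [ 21.4  -4.7 -33.9]
shift after turn [ 21.6  -3.9 -33.9] q6 0.08
```

```bash
python3 -m inch '[[1,0,0,-15,0],[1,0,0,-15,0],[1,0,0,0,0]]'>/dev/null; python3 go.py 650 125 110 1|head -1;  python3 -m inch '[[1,0,0,0,0],[1,0,0,0,0],[1,0,0,0,0],[1,0,0,0,0],[1,0,0,0,0],[1,0,0,0,0]]' >/dev/null; python3 go.py 650 125 110 1; python3 -m inch '[[1,0,0,0,-7],[1,0,0,0,-7],[1,0,0,0,-7],[1,0,0,0,-7]]'>/dev/null; python3 go.py 650 125 110 1; 
```

```text
now [625.2 117.9 103.1] ang -1.3 w 85.4 F [ 0.  -0.3 -0.4] t 17.4 tilt [-0.091  0.007 -0.996]
now [622.3 115.9  97.5] ang -1.3 w 85.2 F [ 0.4  0.4 -0.2] t 17.9 tilt [-0.099  0.005 -0.995]
turn -2.3 shift(now axes) [ 26.1  -9.8 -15.1]
shift after turn [ 26.5  -8.7 -15.1] q6 0.09
now [621.5 116.1  96.3] ang 27.6 w 85.2 F [-0.5 -0.5 -1. ] t 18.2 tilt [-0.101  0.005 -0.995]
turn 26.6 shift(now axes) [ 28.1   4.4 -16.4]
shift after turn [ 27.1  -8.6 -16.4] q6 -0.42
```

```bash
cat > st.py <<'E'
import numpy as np
from rig import manip
from scipy.spatial.transform import Rotation as R
s=manip.get_state(); q=s["ee_rot"]; r=R.from_quat([q[1],q[2],q[3],q[0]]).as_matrix()
print(np.round(s["position"]*1000,1),"ang",round(np.degrees(np.arctan2(r[1,0],r[0,0])),1),"tilt",np.round(r[:2,2],4),"w",round(s["width"]*1000,1),"F",np.round(s["contact_force"],1),"t",round(s["clock"],2),"q",np.round(s["qpos"],3))
E
python3 st.py; python3 -m inch '[[1,0,0,0,0],[1,0,0,0,0],[1,0,0,0,0],[1,0,0,0,0],[1,0,0,0,0],[1,0,0,0,0]]' >/dev/null; python3 st.py;python3 -m inch '[[1,0,0,-20,0],[1,0,0,-20,0],[1,0,0,-20,0]]' >/dev/null; python3 st.py;python3 -m inch '[[1,0,0,0,0],[1,0,0,0,0],[1,0,0,0,0],[1,0,0,0,0]]' >/dev/null; python3 st.py;
```

```text
[621.5 116.1  96.3] ang 27.6 tilt [-0.1012  0.0048] w 85.2 F [-0.5 -0.5 -1. ] t 18.18 q [ 0.067  0.482  1.43   0.012  1.331 -0.415]
[621.1 116.3  95.8] ang 27.2 tilt [-0.1019  0.0047] w 85.2 F [-0.7 -0.5  0.5] t 18.68 q [ 0.068  0.482  1.431  0.012  1.33  -0.408]
[623.  115.7 151.8] ang 27.1 tilt [-0.1148  0.0038] w 85.5 F [ 0.4 -0.8 -0.3] t 18.93 q [ 0.067  0.456  1.333  0.012  1.467 -0.405]
[625.6 115.9 155. ] ang 27.0 tilt [-0.107   0.0043] w 84.9 F [-1.   0.6 -0. ] t 19.27 q [ 0.067  0.453  1.329  0.011  1.466 -0.404]
```

```bash
cat > settle.py <<'E'
import sys
from rig import eyes
for i in range(int(sys.argv[1]) if len(sys.argv)>1 else 3): eyes.get_image("top")
E
python3 -m inch '[[1,-27,-13,0,0],[1,-27,-13,0,0],[1,-27,-13,0,0],[1,-27,-13,0,0]]' >/dev/null;python3 settle.py; python3 st.py; python3 -m inch '[[1,0,0,40,0],[1,0,0,40,0],[1,0,0,40,0]]'>/dev/null;python3 st.py; python3 settle.py;python3 st.py;  python3 -m inch '[[1,0,0,-40,0]]'>/dev/null; python3 settle.py;python3 st.py
```

```text
[505.  113.  161.2] ang 26.9 tilt [-0.1123  0.0038] w 85.2 F [-0.1 -0.1  0.7] t 19.75 q [ 0.076  0.277  1.591  0.013  1.386 -0.394]
[504.9 114.3  46.7] ang 26.8 tilt [-0.0839  0.0058] w 85.3 F [ 1.3 -0.9 -0.1] t 20.0 q [ 0.078  0.363  1.776  0.014  1.086 -0.395]
[499.9 113.9  44.6] ang 26.9 tilt [-0.0973  0.0048] w 85.0 F [0.6 0.3 0.1] t 20.15 q [ 0.078  0.366  1.778  0.014  1.094 -0.395]
[509.1 114.1  88.9] ang 26.8 tilt [-0.087   0.0056] w 85.4 F [-0.   0.5  1.1] t 20.38 q [ 0.077  0.326  1.71   0.013  1.192 -0.395]
```

```bash
for i in 1 2; do python3 -m inch '[[1,0,0,-40,0]]'>/dev/null; python3 settle.py 4;python3 st.py; done; python3 -m inch '[[1,0,0,40,0],[1,0,0,40,0],[1,0,0,0,0]]'>/dev/null;python3 st.py; python3 settle.py;python3 st.py
```

```text
[514.1 113.9 127.7] ang 26.8 tilt [-0.0815  0.006 ] w 85.3 F [-0.6 -0.9  0.9] t 20.67 q [ 0.076  0.296  1.648  0.013  1.278 -0.394]
[517.9 113.7 167.4] ang 26.8 tilt [-0.0794  0.0061] w 85.3 F [ 0.1 -1.4 -0.5] t 20.95 q [ 0.076  0.271  1.58   0.012  1.37  -0.394]
[512.2 114.2  85.7] ang 26.8 tilt [-0.076   0.0064] w 85.4 F [-1.1 -0.5 -0.3] t 21.2 q [ 0.077  0.327  1.716  0.013  1.173 -0.395]
[518.8 114.8  92.5] ang 26.8 tilt [-0.0625  0.0075] w 85.6 F [-0.2 -1.4  0.2] t 21.35 q [ 0.077  0.322  1.704  0.013  1.177 -0.395]
```

```bash
for k in 1 2 3; do for i in 1 2; do python3 -m inch '[[1,0,0,-40,0]]'>/dev/null; python3 settle.py 4; done; python3 -m inch '[[1,0,0,40,0],[1,0,0,40,0],[1,0,0,0,0]]'>/dev/null; python3 settle.py 4;python3 st.py; done
```

```text
[531.2 115.8 102.5] ang 26.8 tilt [-0.0312  0.0098] w 85.7 F [0.2 0.9 0.3] t 22.37 q [ 0.077  0.312  1.69   0.013  1.17  -0.395]
[543.  116.7 112.6] ang 26.8 tilt [-0.0006  0.0122] w 85.4 F [ 1.  -0.2 -0.2] t 23.38 q [ 0.077  0.303  1.676  0.013  1.163 -0.395]
[554.4 117.7 123.2] ang 26.8 tilt [0.0301 0.0146] w 85.8 F [ 0.3 -0.8  0.6] t 24.4 q [ 0.078  0.293  1.663  0.013  1.155 -0.395]
```

```bash
python3 -m inch '[[1,0,0,0,7],[1,0,0,0,7],[1,0,0,0,7],[1,0,0,0,5]]'>/dev/null; python3 settle.py 4;python3 st.py;  python3 -m inch '[[1,0,0,-40,0],[1,0,0,0,0]]'>/dev/null; python3 settle.py 4;python3 go.py 650 125 110 1
```

```text
[559.6 118.  131.2] ang 0.3 tilt [0.0429 0.0155] w 85.2 F [ 0.3 -0.8 -0. ] t 24.93 q [0.078 0.286 1.651 0.013 1.161 0.067]
now [552.  116.9 164.6] ang 0.5 w 85.3 F [-0.5 -0.4 -0.4] t 25.3 tilt [ 0.027  0.014 -1.   ]
turn -0.5 shift(now axes) [96.6 -6.5 57.3]
shift after turn [96.7 -5.6 57.3] q6 0.06
```

```bash
python3 -m inch '[[1,0,0,-40,0],[1,0,0,0,0]]'>/dev/null; python3 settle.py 4;python3 st.py; for i in 1 2; do python3 -m inch '[[1,35,-3,20,0]]' >/dev/null; python3 settle.py 4; done;python3 go.py 650 125 110 1
```

```text
[544.1 115.8 195.7] ang 0.5 tilt [0.0068 0.0127] w 84.8 F [-0.6  0.3  0.3] t 25.67 q [0.076 0.241 1.548 0.012 1.346 0.064]
now [612.7 122.7 152.7] ang 0.5 w 85.0 F [-0.4 -0.3  0.8] t 26.2 tilt [-0.001  0.012 -1.   ]
turn -0.5 shift(now axes) [37.4 -1.5 42.7]
shift after turn [37.4 -1.1 42.7] q6 0.07
```

```bash
for i in 1; do python3 -m inch '[[1,36,-2,30,-0.5]]' >/dev/null; python3 settle.py 4; done;python3 go.py 650 125 80 1
```

```text
now [643.5 125.  126. ] ang 1.0 w 85.2 F [0.8 0.  0.9] t 26.5 tilt [-0.003  0.012 -1.   ]
turn 0.0 shift(now axes) [ 6.6  0.7 46. ]
shift after turn [ 6.6  0.7 46. ] q6 0.06
```

```bash
python3 -m inch '[[1,7,1,30,0]]' >/dev/null; python3 settle.py 4;python3 st.py; python3 -m inch '[[1,0,0,30,0]]' >/dev/null; python3 settle.py 4; python3 go.py 650 125 26 1
```

```text
[649.2 124.5  97.4] ang 1.0 tilt [-0.0032  0.012 ] w 85.4 F [1.1 0.3 0.7] t 26.8 q [0.077 0.464 1.452 0.013 1.227 0.055]
now [648.7 124.9  68.8] ang 1.0 w 85.3 F [-0.  -0.6  1. ] t 27.1 tilt [-0.003  0.012 -1.   ]
turn 0.0 shift(now axes) [ 1.4  0.4 42.8]
shift after turn [ 1.4  0.4 42.8] q6 0.05
```

Settled single rows are accurate. I'll descend and check.

```bash
python3 -m inch '[[1,1,0,25,0]]' >/dev/null; python3 settle.py 4;python3 -m inch '[[1,0,0,18,0]]' >/dev/null; python3 settle.py 4; python3 go.py 650 125 26 1; python3 - <<'E'
from ov import *
p=eyes.get_image("scene"); im=crop(p,310,130,95,95,6).astype(float)
cv2.imwrite("pics/i1.png",np.clip(im*2.2,0,255).astype(np.uint8))
E
```

```text
now [650.1 125.5  28. ] ang 1.0 w 85.3 F [ 0.1  1.2 -0. ] t 27.6 tilt [-0.002  0.012 -1.   ]
turn 0.0 shift(now axes) [-0.1  0.5  2. ]
shift after turn [-0.1  0.5  2. ] q6 0.05
```

View pics/i1.png

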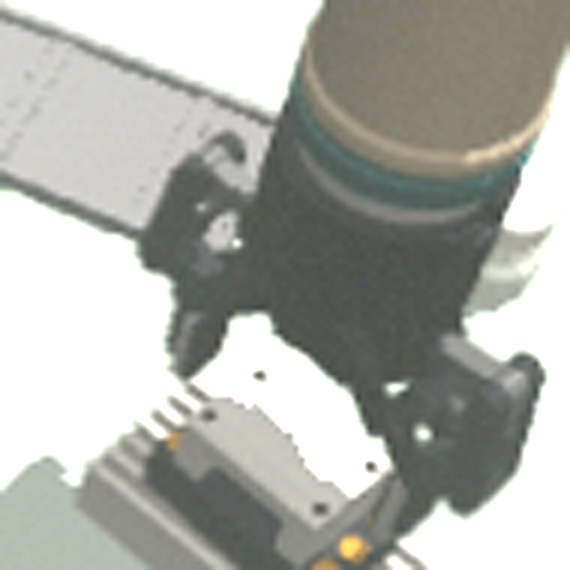

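```bash
python3 -m inch '[[0.7,0,0,2,0],[0.4,0,0,0,0],[-1,0,0,0,0],[-1,0,0,0,0],[-1,0,0,0,0],[-1,0,0,0,0]]' 40 >/dev/null; python3 go.py 650 125 26 1; python3 - <<'E'
from ov import *
p=eyes.get_image("scene"); im=crop(p,310,130,95,95,6).astype(float)
cv2.imwrite("pics/i2.png",np.clip(im*2.2,0,255).astype(np.uint8))
E
```

```text
now [652.5 125.7  29.9] ang 1.0 w 60.2 F [ 0.3 -0.3 -1. ] t 28.2 tilt [ 0.004  0.013 -1.   ]
turn 0.0 shift(now axes) [-2.5  0.7  3.9]
shift after turn [-2.5  0.7  3.9] q6 0.05
```

View pics/i2.png

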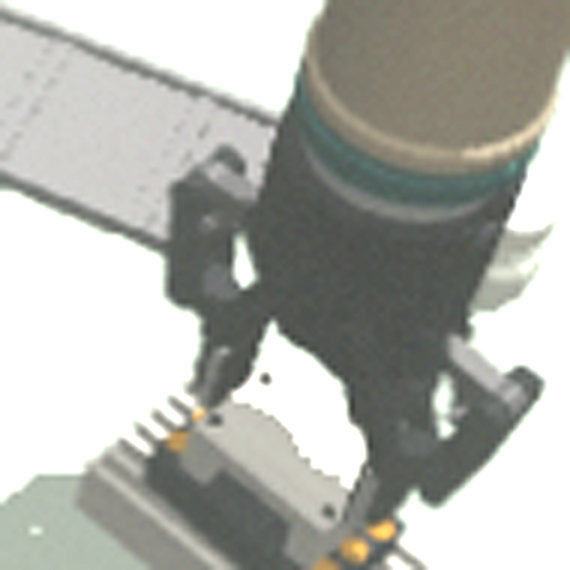

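```bash
python3 -m inch '[[-1,0,0,-15,0]]' >/dev/null; python3 settle.py 4; python3 st.py; for i in 1 2; do python3 -m inch '[[-1,0,0,-35,0]]' >/dev/null; python3 settle.py 4; done; python3 - <<'E'
from ov import *
p=eyes.get_image("scene"); im=crop(p,310,110,95,95,6).astype(float)
cv2.imwrite("pics/i3.png",np.clip(im*2.2,0,255).astype(np.uint8))
E
python3 go.py 457 -238 90 18.5
```

```text
[652.7 125.5  45. ] ang 1.0 tilt [0.005  0.0127] w 60.2 F [-0.1  0.7 -1.6] t 28.53 q [0.078 0.508 1.517 0.014 1.11  0.054]
now [652.1 124.6 114.3] ang 1.0 w 60.1 F [ 0.7 -0.1 -1.1] t 29.1 tilt [ 0.005  0.013 -1.   ]
turn -17.5 shift(now axes) [-201.7  359.3   18.7]
shift after turn [-300.3  282.2   18.7] q6 0.05
```

View pics/i3.png

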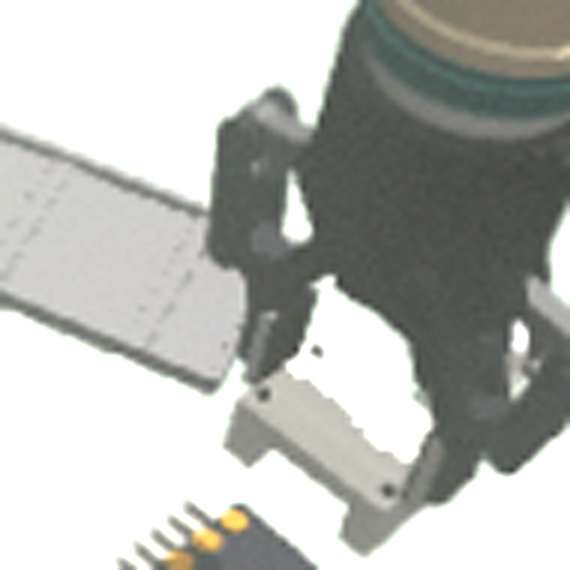

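```bash
for i in 1 2 3 4 5 6; do python3 -m inch '[[-1,-17,30,0,0]]' >/dev/null; python3 settle.py 3; done; python3 go.py 457 -238 90 18.5
```

```text
now [548.3 -59.6 107.6] ang 0.5 w 60.5 F [ 0.4  0.1 -1.1] t 30.6 tilt [-0.004  0.014 -1.   ]
turn -18.0 shift(now axes) [-92.7 177.9  15.5]
shift after turn [-143.2  140.4   15.5] q6 -0.26
```

```bash
for i in 1 2 3 4 5; do python3 -m inch '[[-1,-17,30,0,0]]' >/dev/null; python3 settle.py 3; done; python3 go.py 457 -238 90 18.5
```

```text
now [ 466.9 -209.5  105.9] ang 0.1 w 60.2 F [-0.8  0.4 -1.3] t 31.7 tilt [-0.001  0.016 -1.   ]
turn -18.4 shift(now axes) [-9.9 28.7 15.4]
shift after turn [-18.5  24.1  15.4] q6 -0.58
```

```bash
python3 -m inch '[[-1,-10,29,0,0]]' >/dev/null; python3 settle.py 3; for i in 1 2 3; do python3 -m inch '[[-1,0,0,5,-6.2]]' >/dev/null; python3 settle.py 3; done; python3 go.py 457 -238 30 18.5
```

```text
now [ 458.4 -235.    90.2] ang 18.1 w 60.6 F [ 1.1  0.  -0.9] t 32.6 tilt [-0.001  0.019 -1.   ]
turn -0.4 shift(now axes) [-2.5  3.6 60.1]
shift after turn [-2.5  3.6 60.1] q6 -0.94
```

```bash
python3 -m inch '[[-1,-2,3,30,-0.4]]' >/dev/null; python3 settle.py 4;  python3 -m inch '[[-1,0,0,30,0]]' >/dev/null; python3 settle.py 4; python3 go.py 457 -238 -19 18.5; python3 - <<'E'
from ov import *
P={n:eyes.get_image(n) for n in("top","scene")}
overlay(P,[(box(.457,-.238,18.5,.092,.074,0,.008),(0,0,255)),(box(.457,-.238,18.5,.062,.044,0.052,.026),(255,0,0))],"pics/i4.png",34)
E
```

```text
now [ 456.8 -236.7   30.7] ang 18.4 w 60.3 F [-0.2  0.1 -1.2] t 33.2 tilt [-0.003  0.021 -1.   ]
turn -0.1 shift(now axes) [-0.4  2.3 49.7]
shift after turn [-0.4  2.3 49.7] q6 -0.96
```

View pics/i4.png

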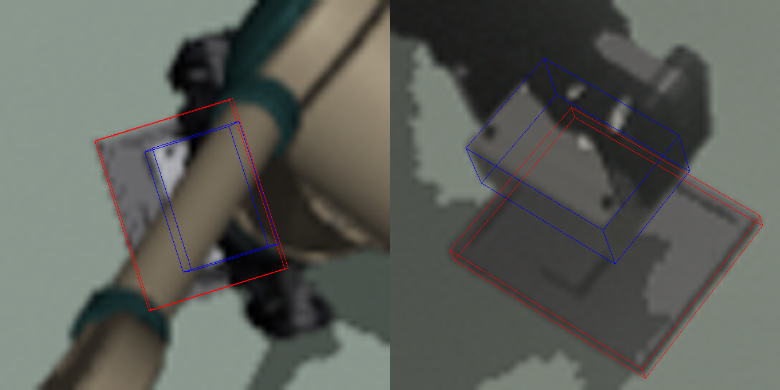

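```bash
python3 -m inch '[[-1,0,2,25,0]]' >/dev/null; python3 settle.py 4;  python3 -m inch '[[-1,0,0,15,0]]' >/dev/null; python3 settle.py 4; python3 go.py 457 -238 -19 18.5; python3 - <<'E'
from ov import *
P={n:eyes.get_image(n) for n in("top","scene")}
overlay(P,[(box(.457,-.238,18.5,.092,.074,0,.008),(0,0,255)),(box(.457,-.238,18.5,.062,.044,0.011,.026),(255,0,0))],"pics/i5.png",34)
E
```

```text
now [ 458.6 -238.7   -7. ] ang 18.4 w 60.6 F [ 0.9 -0.2 -0.9] t 33.9 tilt [-0.001  0.019 -1.   ]
turn -0.1 shift(now axes) [-1.3 -0.9 12. ]
shift after turn [-1.3 -0.9 12. ] q6 -0.96
```

View pics/i5.png

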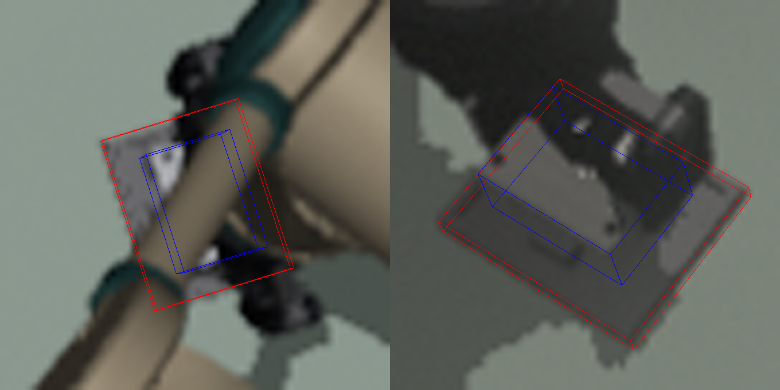

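Aligned. I'll lower the final 12 mm while watching the force.

```bash
python3 -m inch '[[-1,-1,-1,6,0]]' >/dev/null; python3 settle.py 3; python3 st.py; for i in 1 2 ; do python3 -m inch '[[-1,0,0,2.5,0]]' >/dev/null; python3 settle.py 2; python3 st.py; done
```

```text
[ 457.2 -237.9  -13. ] ang 18.4 tilt [-0.0006  0.0187] w 60.6 F [-0.5 -0.5 -0.5] t 34.22 q [-0.627  0.397  1.911  0.02   0.845 -0.96 ]
[ 457.  -237.7  -15.7] ang 18.4 tilt [-0.0011  0.019 ] w 60.0 F [-0.1  0.4 -0.5] t 34.4 q [-0.626  0.4    1.914  0.02   0.839 -0.961]
[ 456.7 -237.4  -18.6] ang 18.4 tilt [-0.0018  0.0196] w 60.2 F [ 0.2 -0.2 -1.1] t 34.58 q [-0.626  0.404  1.917  0.02   0.833 -0.961]
```

```bash
for i in 1 2 ; do python3 -m inch '[[-1,0,0,1.5,0]]' >/dev/null; python3 settle.py 2; python3 st.py; done
```

```text
[ 456.9 -237.5  -19.9] ang 18.4 tilt [-0.0015  0.0194] w 60.2 F [-0.2 -0.1  1. ] t 34.77 q [-0.626  0.406  1.919  0.02   0.829 -0.961]
[ 456.9 -237.4  -20.1] ang 18.4 tilt [-0.0014  0.0192] w 60.1 F [-1.6  1.6 11.9] t 34.95 q [-0.626  0.406  1.919  0.02   0.829 -0.961]
```

Down at the expected height. Release and rise.

```bash
python3 -m inch '[[0.7,0,0,0,0],[0.8,0,0,0,0],[1,0,0,0,0],[1,0,0,0,0]]' >/dev/null; python3 settle.py 2; python3 st.py; for i in 1 2 3; do python3 -m inch '[[1,0,0,-35,0]]' >/dev/null; python3 settle.py 3; done;python3 st.py; python3 - <<'E'
from ov import *
P={n:eyes.get_image(n) for n in("top","scene")}
overlay(P,[(box(.457,-.238,18.5,.092,.074,0,.008),(0,0,255)),(box(.457,-.238,18.5,.062,.044,0.003,.026),(255,0,0))],"pics/i6.png",34)
E
```

```text
[ 457.5 -237.8  -19.5] ang 18.4 tilt [0.0002 0.018 ] w 85.4 F [-0.4  0.4 -0.2] t 35.38 q [-0.626  0.406  1.919  0.02   0.828 -0.961]
[ 461.5 -242.7   89.7] ang 18.4 tilt [0.0108 0.0103] w 85.1 F [ 0.5 -0.3  0.1] t 36.08 q [-0.629  0.275  1.783  0.017  1.082 -0.958]
```

View pics/i6.png

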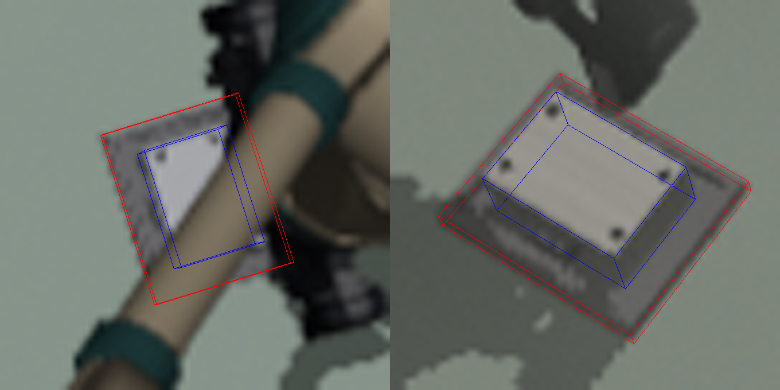

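```bash
python3 - <<'E'
from ov import *
P={n:eyes.get_image(n) for n in("top","scene")}
for n,p in P.items():
    for r in regions_of(p,"power_module")[:1]: print(n,round(r["confidence"],2),r["bbox"],maskrect(p,r["mask"],.052))
overlay(P,[(box(.650,.126,1,.084,.05,.03,.022),(0,255,0)),(box(.649,.126,2,.12,.064,0,.03),(0,0,255))],f"pics/j1.png",28,14)
E
python3 go.py 650 126 110 91
```

```text
top 0.9 [193.5, 116.5, 16.4, 30.3] [649.2 124.3  86.4  52.9   1. ]
scene 0.98 [333.8, 197.2, 43.8, 35.2] [654.2 116.7  90.8  64.6  -2.7]
now [ 459.5 -241.3   87.4] ang 18.4 w 85.4 F [-0.2  0.8 -0.3] t 36.4 tilt [ 0.006  0.014 -1.   ]
turn -72.6 shift(now axes) [ 296.8 -288.6  -16.4]
shift after turn [364.1 197.  -16.4] q6 -0.96
```

View pics/j1.png

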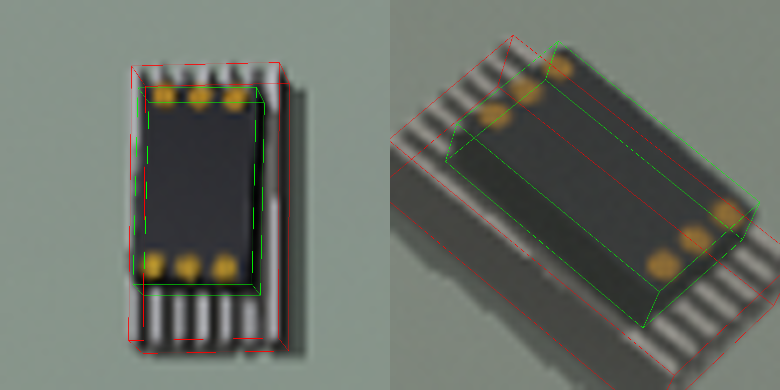

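```bash
for i in 1 2 3 4 5 6 7 8 9 10; do python3 -m inch '[[1,0,0,-2,-7.1]]' >/dev/null; python3 settle.py 2; done;python3 go.py 650 126 110 91
```

```text
now [ 459.8 -241.8  106.4] ang 86.7 w 85.2 F [ 0.1  0.8 -0.7] t 38.2 tilt [ 0.006  0.014 -1.   ]
turn -4.3 shift(now axes) [378.3 168.4   2.6]
shift after turn [364.4 196.6   2.6] q6 -2.15
```

```bash
python3 -m inch '[[1,0,0,0,-4.3]]' >/dev/null; python3 settle.py 2; for i in 1 2 3 4 5 6 7 8 9 10; do python3 -m inch '[[1,33,18,0,0]]' >/dev/null; python3 settle.py 2; done;python3 go.py 650 126 110 91
```

```text
now [655.6 114.8 117.1] ang 90.3 w 85.3 F [-0.1  0.3  0.3] t 40.2 tilt [ 0.025  0.035 -0.999]
turn -0.7 shift(now axes) [11.  -5.7  7.3]
shift after turn [11.1 -5.6  7.3] q6 -1.54
```

```bash
python3 -m inch '[[1,11,-6,5,-0.7]]' >/dev/null; python3 settle.py 3; for i in 1 2; do python3 -m inch '[[1,0,0,35,0]]' >/dev/null; python3 settle.py 3; done;python3 go.py 650 126 3 91
```

```text
now [643.7 125.8  38. ] ang 90.9 w 85.6 F [ 0.5 -0.8  1.1] t 40.9 tilt [ 0.01   0.033 -0.999]
turn -0.1 shift(now axes) [-1.   6.  35.1]
shift after turn [-1.   6.  35.1] q6 -1.54
```

```bash
python3 -m inch '[[1,-1,6,18,0]]' >/dev/null; python3 settle.py 3; python3 -m inch '[[1,0,0,15,0]]' >/dev/null; python3 settle.py 4;python3 go.py 650 126 3 91; python3 - <<'E'
from ov import *
p=eyes.get_image("scene"); im=crop(p,310,130,95,95,6).astype(float)
cv2.imwrite("pics/j2.png",np.clip(im*2.2,0,255).astype(np.uint8))
E
```

```text
now [650.4 125.7   7.3] ang 90.9 w 85.8 F [0.8 0.2 0.6] t 41.5 tilt [ 0.01   0.033 -0.999]
turn -0.1 shift(now axes) [ 0.2 -0.5  4.3]
shift after turn [ 0.2 -0.5  4.3] q6 -1.54
```

View pics/j2.png

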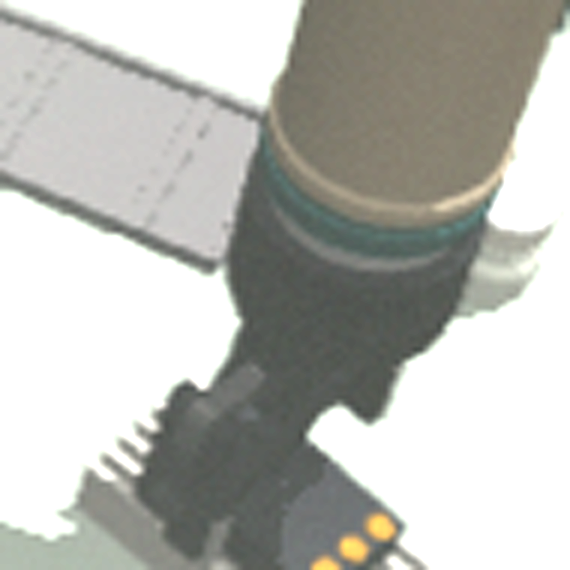

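```bash
python3 -m inch '[[1,0,0,4.5,0]]' >/dev/null; python3 settle.py 4; python3 st.py; python3 -m inch '[[0.4,0,0,0,0],[0.2,0,0,0,0],[-1,0,0,0,0],[-1,0,0,0,0],[-1,0,0,0,0],[-1,0,0,0,0]]' 45 >/dev/null; python3 settle.py 2; python3 go.py 650 126 3 91
```

```text
[650.9 125.9   3.3] ang 90.9 tilt [0.0112 0.033 ] w 85.7 F [-0.1 -0.3  0. ] t 41.78 q [ 0.066  0.541  1.577  0.038  1.011 -1.54 ]
now [651.4 126.1   4.2] ang 90.9 w 48.4 F [-0.4  0.1  0.5] t 42.4 tilt [ 0.012  0.033 -0.999]
turn -0.1 shift(now axes) [-0.1 -1.4  1.2]
shift after turn [-0.1 -1.4  1.2] q6 -1.54
```

```bash
python3 -m inch '[[-1,0,0,-12,0]]' >/dev/null; python3 settle.py 4; python3 st.py; for i in 1 2; do python3 -m inch '[[-1,0,0,-30,0]]' >/dev/null; python3 settle.py 3; done; python3 - <<'E'
from ov import *
p=eyes.get_image("scene"); im=crop(p,310,130,95,95,6).astype(float)
cv2.imwrite("pics/j3.png",np.clip(im*2.2,0,255).astype(np.uint8))
E
python3 go.py 490 12 60 62.5
```

```text
[651.7 125.7  16.8] ang 90.9 tilt [0.0136 0.0334] w 48.4 F [ 0.1  0.8 -1.7] t 42.67 q [ 0.066  0.527  1.564  0.038  1.036 -1.539]
now [652.9 123.8  78.7] ang 90.9 w 48.4 F [-1.1  0.1 -2.1] t 43.2 tilt [ 0.02   0.034 -0.999]
turn 28.4 shift(now axes) [-109.8 -164.9   11.7]
shift after turn [-175.   -92.8   11.7] q6 -1.54
```

View pics/j3.png

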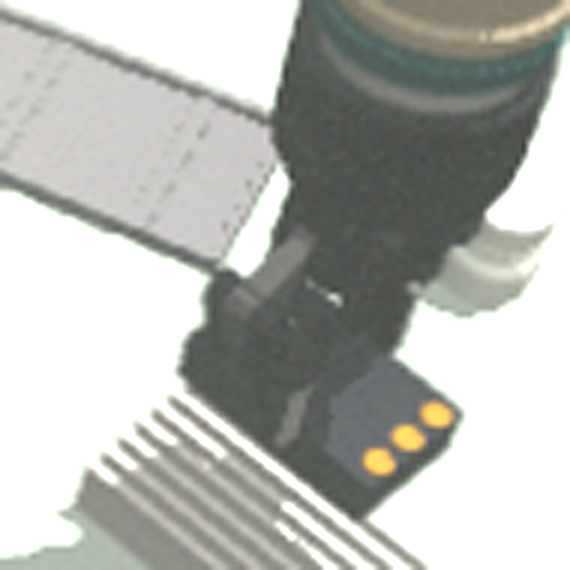

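Module lifted and the heat sink is left. I'll carry it to the module tray.

```bash
for i in 1 2 3 4 5 6; do python3 -m inch '[[-1,-18,-27,0,0]]' >/dev/null; python3 settle.py 2; done; for i in 1 2 3 4; do python3 -m inch '[[-1,0,0,0,7]]' >/dev/null; python3 settle.py 2; done; python3 go.py 490 12 20 62.5
```

```text
now [451.6   7.3  60.3] ang 63.2 w 48.6 F [ 0.3  0.3 -0.6] t 45.0 tilt [-0.048  0.03  -0.998]
turn 0.7 shift(now axes) [21.3 34.4 38.5]
shift after turn [21.7 34.1 38.5] q6 -1.27
```

```bash
python3 -m inch '[[-1,10,16,0,0.7],[-1,8,13,0,0],[-1,0,0,0,0]]' >/dev/null; python3 settle.py 3; python3 go.py 490 12 20 62.5
```

```text
now [481.7  11.   58.3] ang 63.5 w 48.3 F [ 0.1 -0.5 -1.7] t 45.4 tilt [-0.054  0.03  -0.998]
turn 1.0 shift(now axes) [ 4.6  9.4 37.8]
shift after turn [ 4.7  9.3 37.8] q6 -1.26
```

```bash
for k in 1 2; do for i in 1 2; do python3 -m inch '[[-1,0,0,-40,0]]' >/dev/null; python3 settle.py 4; done; python3 -m inch '[[-1,0,0,30,0],[-1,0,0,30,0],[-1,0,0,0,0]]' >/dev/null; python3 settle.py 4; python3 st.py; done; python3 go.py 490 12 20 62.5
```

```text
[485.    9.7  81.2] ang 63.7 tilt [-0.0435  0.0282] w 48.4 F [ 0.4  0.5 -0.4] t 46.43 q [-0.142  0.261  1.83   0.024  1.098 -1.265]
[492.5   8.1 106.7] ang 63.7 tilt [-0.0253  0.0255] w 48.3 F [ 0.2 -0.7 -1.7] t 47.45 q [-0.143  0.235  1.792  0.024  1.143 -1.265]
now [492.5   8.1 106.7] ang 63.7 w 48.3 F [ 0.2 -0.7 -1.7] t 47.5 tilt [-0.025  0.025 -0.999]
turn 1.2 shift(now axes) [ 1.4 -1.1 86.8]
shift after turn [ 1.3 -1.1 86.8] q6 -1.26
```

```bash
python3 -m inch '[[-1,0,0,35,1.2],[-1,0,0,30,0],[-1,0,0,0,0]]' >/dev/null; python3 settle.py 4; python3 go.py 490 12 0 62.5;python3 - <<'E'
from ov import *
P={n:eyes.get_image(n) for n in("top","scene")}
overlay(P,[(box(.490,.012,-27.5,.114,.080,0,.008),(0,0,255)),(box(.490,.012,-27.5,.084,.05,.075,.022),(0,255,0))],"pics/j4.png",40,12)
E
```

```text
now [502.3   8.2  50.9] ang 62.5 w 48.4 F [ 0.4  0.9 -1.1] t 47.9 tilt [-0.001  0.022 -1.   ]
turn -0.0 shift(now axes) [ -3.3 -12.1  51. ]
shift after turn [ -3.2 -12.1  51. ] q6 -1.24
```

View pics/j4.png

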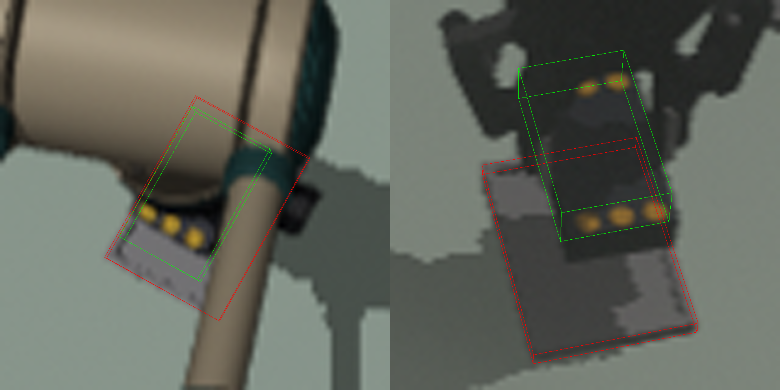

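```bash
python3 -m inch '[[-1,-3,-12,18,0]]' >/dev/null; python3 settle.py 4; python3 -m inch '[[-1,0,0,25,0]]' >/dev/null; python3 settle.py 4; python3 go.py 490 12 -23 62.5;python3 - <<'E'
from ov import *
P={n:eyes.get_image(n) for n in("top","scene")}
overlay(P,[(box(.490,.012,-27.5,.114,.080,0,.008),(0,0,255)),(box(.490,.012,-27.5,.084,.05,.034,.022),(0,255,0))],"pics/j5.png",40,12)
E
```

```text
now [490.5  11.9   9. ] ang 62.5 w 48.3 F [ 0.3 -0.4 -1.4] t 48.6 tilt [-0.001  0.022 -1.   ]
turn -0.0 shift(now axes) [-0.8 -0.1 32. ]
shift after turn [-0.8 -0.1 32. ] q6 -1.24
```

View pics/j5.png

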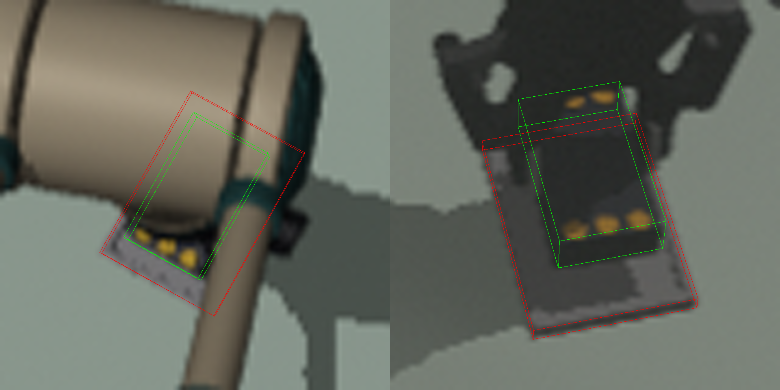

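Well aligned. Lowering.

```bash
python3 -m inch '[[-1,-1,0,15,0]]' >/dev/null; python3 settle.py 4; python3 -m inch '[[-1,0,0,10,0]]' >/dev/null; python3 settle.py 4; python3 st.py; for i in 1 2; do python3 -m inch '[[-1,0,0,2,0]]' >/dev/null; python3 settle.py 2; python3 st.py; done
```

```text
[490.8  11.5 -15.1] ang 62.5 tilt [0.0011 0.0218] w 48.6 F [-0.5  0.7 -2.3] t 49.23 q [-0.136  0.367  1.976  0.03   0.801 -1.248]
[490.7  11.6 -17.2] ang 62.5 tilt [0.0009 0.0218] w 48.3 F [ 0.2  0.  -2.1] t 49.42 q [-0.136  0.37   1.978  0.03   0.796 -1.248]
[490.5  11.6 -19.4] ang 62.5 tilt [0.0004 0.0219] w 48.4 F [ 0.4 -0.6 -2. ] t 49.6 q [-0.136  0.373  1.981  0.031  0.791 -1.248]
```

```bash
for i in 1 2 3; do python3 -m inch '[[-1,0,0,1.5,0]]' >/dev/null; python3 settle.py 2; python3 st.py; done
```

```text
[490.3  11.7 -21.1] ang 62.5 tilt [-0.      0.0219] w 48.5 F [ 0.5 -1.2 -1.6] t 49.78 q [-0.136  0.376  1.982  0.031  0.787 -1.248]
[490.4  11.8 -22.4] ang 62.5 tilt [0.0001 0.022 ] w 48.4 F [-1.8  0.2  3. ] t 49.97 q [-0.136  0.377  1.984  0.031  0.783 -1.248]
[490.3  11.8 -22.6] ang 62.5 tilt [0.0005 0.022 ] w 48.6 F [-4.1 -0.1 11.4] t 50.15 q [-0.136  0.378  1.985  0.031  0.782 -1.248]
```

```bash
python3 -m inch '[[0.5,0,0,0,0],[0.7,0,0,0,0],[1,0,0,0,0],[1,0,0,0,0],[1,0,0,0,0]]' >/dev/null; python3 settle.py 2; python3 st.py; for i in 1 2 3; do python3 -m inch '[[1,0,0,-35,0]]' >/dev/null; python3 settle.py 3; done;python3 st.py; python3 - <<'E'
from ov import *
P={n:eyes.get_image(n) for n in("top","scene")}
overlay(P,[(box(.490,.012,-27.5,.114,.080,0,.008),(0,0,255)),(box(.490,.012,-27.5,.084,.05,.003,.022),(0,255,0))],"pics/j6.png",40,12)
overlay(P,[(box(.649,.126,2,.12,.064,0,.03),(0,0,255))],f"pics/k1.png",28,14)
cv2.imwrite("pics/k2.png",np.vstack([cv2.imread("pics/j6.png"),cv2.imread("pics/k1.png")])[:780]); cv2.imwrite("pics/k2.png",cv2.resize(cv2.imread("pics/k2.png"),(600,600)))
for n,p in P.items():
    for r in regions_of(p,"heat_sink")[:1]: print(n,round(r["confidence"],2),r["bbox"],maskrect(p,r["mask"],.03))
E
```

```text
[491.6  11.5 -22. ] ang 62.5 tilt [0.0034 0.0214] w 85.6 F [-0.1 -0.1 -0.7] t 50.67 q [-0.136  0.377  1.984  0.031  0.781 -1.248]
[496.1   8.6  87.1] ang 62.5 tilt [0.0164 0.0196] w 85.3 F [-0.8 -0.5  0.2] t 51.37 q [-0.141  0.236  1.847  0.025  1.045 -1.244]
top 0.72 [306.6, 183.5, 34.6, 34.6] [ 455.2 -234.9   89.4   73.4   18.9]
scene 0.89 [322.2, 193.9, 56.8, 54.1] [653.1 116.4 124.5  81.6   3.1]
```

View pics/k2.png

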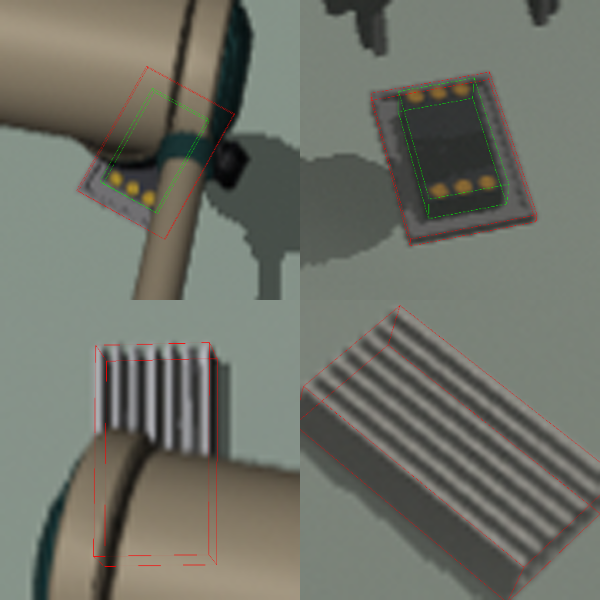

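```bash
for i in 1 2 3 4; do python3 -m inch '[[1,0,0,0,-7.1]]' >/dev/null; python3 settle.py 2; done; python3 go.py 649 126 100 92.3
```

```text
now [490.9   9.4  81.6] ang 90.2 w 85.7 F [0.1 0.2 0.2] t 52.3 tilt [ 0.003  0.021 -1.   ]
turn -2.1 shift(now axes) [116.4 158.5 -15.4]
shift after turn [110.6 162.7 -15.4] q6 -1.73
```

```bash
python3 -m inch '[[1,20,27,-5,-2]]' >/dev/null; python3 settle.py 2; for i in 1 2 3 4; do python3 -m inch '[[1,18,26,-3,0]]' >/dev/null; python3 settle.py 3; done; python3 go.py 649 126 60 92.3
```

```text
now [627.1 106.3 102.7] ang 91.5 w 85.7 F [ 0.1  0.3 -0.1] t 53.4 tilt [ 0.012  0.022 -1.   ]
turn -0.8 shift(now axes) [18.2 21.8 43.4]
shift after turn [17.9 22.1 43.4] q6 -1.56
```

```bash
python3 -m inch '[[1,18,22,10,-0.8]]' >/dev/null; python3 settle.py 3;  for i in 1 2; do python3 -m inch '[[1,0,0,35,0]]' >/dev/null; python3 settle.py 3; done; python3 go.py 649 126 -24 92.3
```

```text
now [641.3 124.3  19.1] ang 92.2 w 85.0 F [ 0.2 -0.7  0.2] t 54.1 tilt [-0.004  0.02  -1.   ]
turn -0.1 shift(now axes) [ 0.6  7.9 43.1]
shift after turn [ 0.6  7.9 43.1] q6 -1.55
```

```bash
python3 -m inch '[[1,1,7,10,0]]' >/dev/null; python3 settle.py 3; python3 -m inch '[[1,0,0,22,0]]' >/dev/null; python3 settle.py 4; python3 go.py 649 126 -24 92.3;  python3 - <<'E'
from ov import *
p=eyes.get_image("scene"); im=crop(p,305,140,95,95,6).astype(float)
cv2.imwrite("pics/k3.png",np.clip(im*2.2,0,255).astype(np.uint8))
E
```

```text
now [649.  126.2 -11.7] ang 92.1 w 85.2 F [-0.4 -0.6 -0.3] t 54.6 tilt [-0.003  0.02  -1.   ]
turn -0.2 shift(now axes) [-0.4 -0.  12.3]
shift after turn [-0.4 -0.  12.3] q6 -1.55
```

View pics/k3.png

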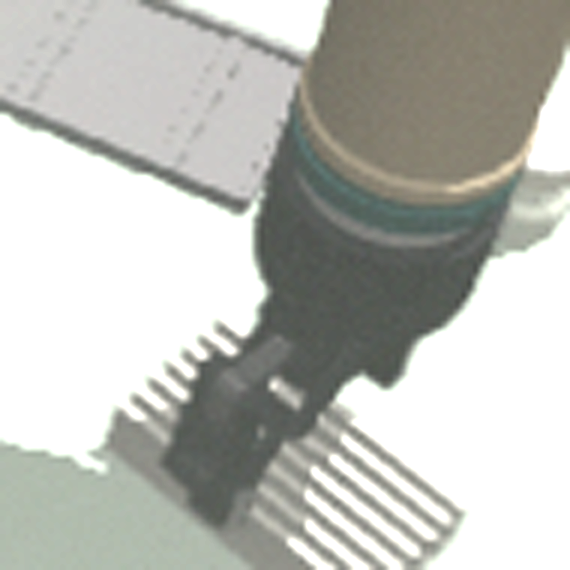

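```bash
python3 -m inch '[[1,0,0,8,0]]' >/dev/null; python3 settle.py 3; python3 st.py; python3 -m inch '[[1,0,0,4,0]]' >/dev/null; python3 settle.py 3; python3 st.py; python3 -m inch '[[0.6,0,0,0,0],[0.4,0,0,0,0],[-1,0,0,0,0],[-1,0,0,0,0],[-1,0,0,0,0],[-1,0,0,0,0]]' 55 >/dev/null; python3 settle.py 2; python3 st.py
```

```text
[649.4 126.4 -19.2] ang 92.1 tilt [-0.0025  0.0199] w 85.2 F [ 0.4  0.1 -0.4] t 54.92 q [ 0.075  0.57   1.587  0.024  0.986 -1.547]
[649.  126.5 -23.5] ang 92.2 tilt [-0.0032  0.0199] w 85.4 F [ 0.8 -0.4 -0.9] t 55.15 q [ 0.075  0.575  1.591  0.024  0.978 -1.547]
[649.6 126.6 -22.9] ang 92.1 tilt [-0.002   0.0202] w 62.2 F [ 0.4 -0.9  0. ] t 55.75 q [ 0.075  0.574  1.59   0.025  0.978 -1.547]
```

```bash
python3 -m inch '[[-1,0,0,-12,0]]' >/dev/null; python3 settle.py 4; python3 st.py; for i in 1 2; do python3 -m inch '[[-1,0,0,-30,0]]' >/dev/null; python3 settle.py 3; done; python3 - <<'E'
from ov import *
p=eyes.get_image("scene"); im=crop(p,305,120,95,95,6).astype(float)
cv2.imwrite("pics/k4.png",np.clip(im*2.2,0,255).astype(np.uint8))
E
python3 go.py 462 240 50 110.7
```

```text
[650.  126.4 -10.4] ang 92.1 tilt [-0.0009  0.0203] w 62.1 F [-0.1  0.3 -1.7] t 56.03 q [ 0.075  0.561  1.578  0.024  1.002 -1.547]
now [652.2 125.3  51.4] ang 92.2 w 62.2 F [-1.4  1.1 -2.5] t 56.5 tilt [ 0.005  0.021 -1.   ]
turn -18.5 shift(now axes) [ 121.7 -185.8    2.8]
shift after turn [ 174.5 -137.4    2.8] q6 -1.55
```

View pics/k4.png

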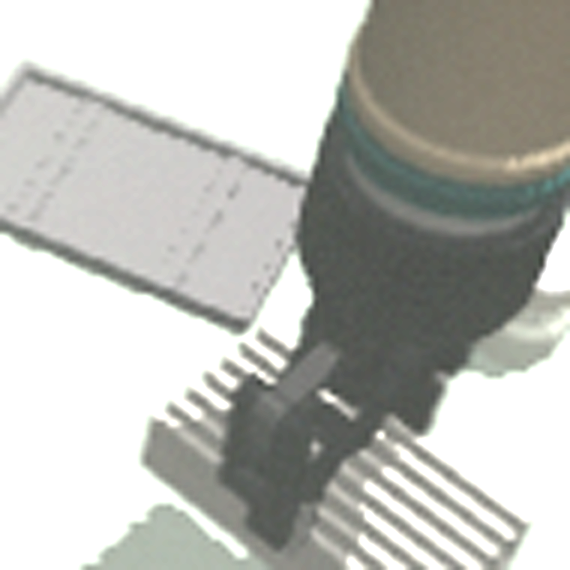

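```bash
for i in 1 2 3 4 5 6; do python3 -m inch '[[-1,18,-29,-2,0]]' >/dev/null; python3 settle.py 4; done; python3 go.py 462 240 50 110.7
```

```text
now [475.7 226.   62.4] ang 92.3 w 62.4 F [ 0.1 -0.8 -2.6] t 58.2 tilt [ 0.006  0.019 -1.   ]
turn -18.4 shift(now axes) [ 14.3 -13.3  12.5]
shift after turn [17.8 -8.1 12.5] q6 -1.32
```

```bash
python3 -m inch '[[-1,14,-13,0,0]]' >/dev/null; python3 settle.py 4; for i in 1 2 3; do python3 -m inch '[[-1,0,0,3,-6.2]]' >/dev/null; python3 settle.py 3; done; python3 go.py 462 240 20 110.7;python3 - <<'E'
from ov import *
P={n:eyes.get_image(n) for n in("top","scene")}
overlay(P,[(box(.462,.240,20.7,.15,.094,0,.008),(0,0,255)),(box(.462,.240,20.7,.12,.064,.077,.03),(0,255,0))],"pics/k5.png",42,12)
E
```

```text
now [465.3 238.3  53.4] ang 110.3 w 62.5 F [-0.1  0.9 -2.1] t 59.2 tilt [ 0.008  0.018 -1.   ]
turn -0.4 shift(now axes) [ 2.3 -2.9 33.4]
shift after turn [ 2.3 -2.9 33.4] q6 -1.61
```

View pics/k5.png

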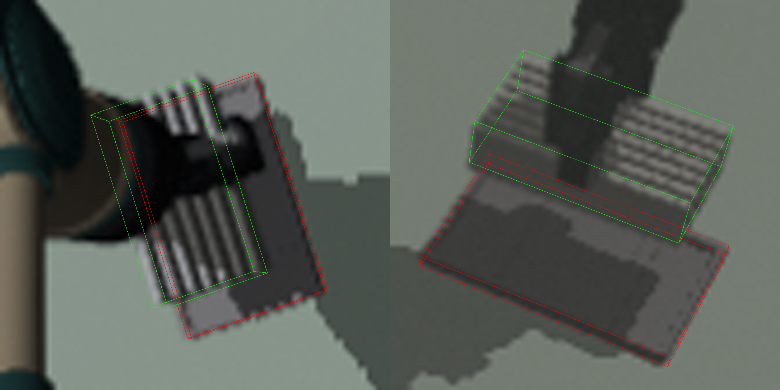

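```bash
python3 -m inch '[[-1,2,-3,25,-0.4]]' >/dev/null; python3 settle.py 4; python3 -m inch '[[-1,0,0,25,0]]' >/dev/null; python3 settle.py 4; python3 go.py 462 240 -18 110.7;python3 - <<'E'
from ov import *
P={n:eyes.get_image(n) for n in("top","scene")}
overlay(P,[(box(.462,.240,20.7,.15,.094,0,.008),(0,0,255)),(box(.462,.240,20.7,.12,.064,.027,.03),(0,255,0))],"pics/k6.png",42,12)
E
```

```text
now [461.5 239.9   3.9] ang 110.7 w 62.0 F [-0.4  0.7 -1.8] t 59.9 tilt [ 0.007  0.018 -1.   ]
turn -0.0 shift(now axes) [-0.4  0.2 21.9]
shift after turn [-0.4  0.2 21.9] q6 -1.61
```

View pics/k6.png

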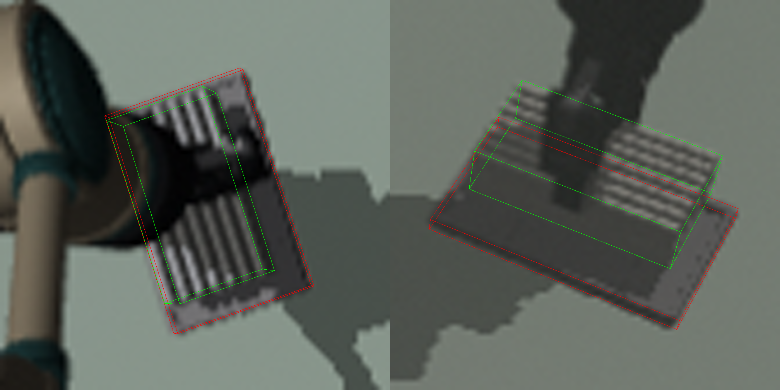

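```bash
python3 -m inch '[[-1,0,0,15,0]]' >/dev/null; python3 settle.py 4; python3 st.py;  for i in 1 2 3; do python3 -m inch '[[-1,0,0,2,0]]' >/dev/null; python3 settle.py 2; python3 st.py; done
```

```text
[462.8 240.6  -9.8] ang 110.7 tilt [0.0091 0.0187] w 62.0 F [-0.3 -0.1 -1.4] t 60.28 q [ 0.334  0.387  1.917  0.02   0.823 -1.61 ]
[463.2 240.7 -11.2] ang 110.7 tilt [0.0101 0.019 ] w 62.4 F [-0.1  0.5 -2.7] t 60.47 q [ 0.335  0.389  1.918  0.02   0.818 -1.611]
[463.3 240.8 -13.1] ang 110.7 tilt [0.0102 0.019 ] w 62.2 F [ 0.4  0.  -1.9] t 60.65 q [ 0.335  0.392  1.921  0.02   0.813 -1.611]
[463.1 240.7 -15.4] ang 110.7 tilt [0.0097 0.0188] w 62.6 F [ 0.3  0.1 -3. ] t 60.83 q [ 0.335  0.395  1.923  0.02   0.808 -1.611]
```

```bash
for i in 1 2 3; do python3 -m inch '[[-1,0,0,1.5,0]]' >/dev/null; python3 settle.py 2; python3 st.py; done
```

```text
[463.1 240.8 -17.1] ang 110.7 tilt [0.0095 0.0188] w 62.4 F [-1.3  0.2 -2.1] t 61.02 q [ 0.335  0.398  1.925  0.02   0.804 -1.611]
[463.5 240.9 -17.8] ang 110.7 tilt [0.0103 0.0191] w 61.9 F [-0.1 -0.8  3.8] t 61.2 q [ 0.335  0.399  1.925  0.02   0.802 -1.611]
[463.6 241.  -17.9] ang 110.7 tilt [0.0106 0.0193] w 62.6 F [-2.8 -1.6  9.4] t 61.38 q [ 0.335  0.399  1.925  0.021  0.801 -1.611]
```

Seated. Release and rise, then check everything.

```bash
python3 -m inch '[[0.7,0,0,0,0],[0.8,0,0,0,0],[1,0,0,0,0],[1,0,0,0,0],[1,0,0,0,0]]' >/dev/null; python3 settle.py 2; python3 st.py; for i in 1 2 3 4; do python3 -m inch '[[1,0,0,-35,0]]' >/dev/null; python3 settle.py 3; done;python3 st.py; for i in 1 2 3 4; do python3 -m inch '[[1,0,-35,-15,0]]' >/dev/null; python3 settle.py 3; done;python3 st.py; python3 - <<'E'
from ov import *
P={n:eyes.get_image(n) for n in("top","scene")}
r,g=(0,0,255),(0,255,0)
overlay(P,[(box(.462,.240,20.7,.15,.094,0,.008),r),(box(.462,.240,20.7,.12,.064,.005,.03),g)],"pics/l1.png",42,12)
overlay(P,[(box(.490,.012,-27.5,.114,.080,0,.008),r),(box(.490,.012,-27.5,.084,.05,.003,.022),g)],"pics/l2.png",40,12)
overlay(P,[(box(.457,-.238,18.5,.092,.074,0,.008),r),(box(.457,-.238,18.5,.062,.044,0.003,.026),g)],"pics/l3.png",34)
overlay(P,[(box(.669,-.142,-12,.072,.072,0,.008),r),(box(.669,-.142,-12,.042,.042,0.003,.034),g)],"pics/l4.png",34)
a=[cv2.imread(f"pics/l{i}.png") for i in(1,2,3,4)]
cv2.imwrite("pics/l.png",cv2.resize(np.vstack([np.hstack(a[:2]),np.hstack(a[2:])]),(800,400),interpolation=cv2.INTER_AREA))
cv2.imwrite("pics/lt.png",P["top"]["frame"][:,:,::-1])
E
```

```text
[464.9 241.4 -16.7] ang 110.7 tilt [0.0137 0.0204] w 85.2 F [-0.2 -0.8 -0.3] t 61.9 q [ 0.335  0.397  1.924  0.021  0.801 -1.611]
[468.2 240.4 128.2] ang 110.7 tilt [0.0287 0.0256] w 85.3 F [ 0.3 -0.4  0.4] t 62.83 q [ 0.331  0.228  1.743  0.016  1.136 -1.608]
[330.7 188.1 180.9] ang 110.7 tilt [0.0244 0.0242] w 85.5 F [ 0.3 -0.2 -0.8] t 63.77 q [ 0.317 -0.038  1.909  0.016  1.239 -1.62 ]
```

View pics/l.png

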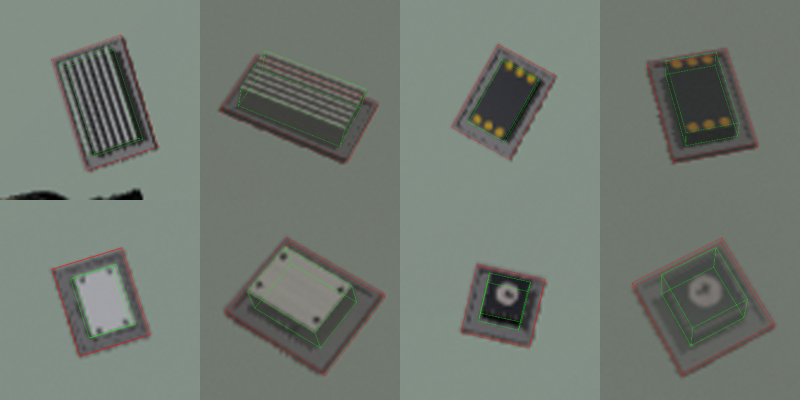

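View pics/lt.png

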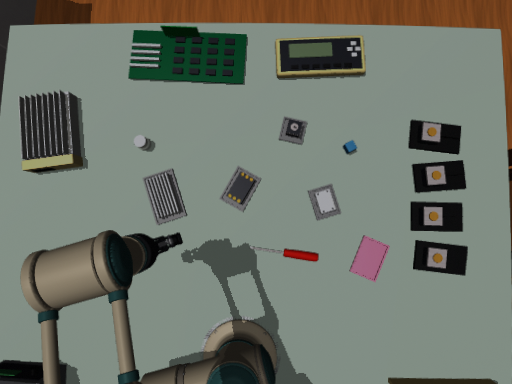

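All four parts lie flat in their own trays: heat sink (165,196), module (241,188), bracket (324,202) and motor (293,130). The arm is clear of everything, so I'm handing in.

```bash
python3 -c "
from rig import manip
print(manip.sign_off())"
```

```text
the job is handed in; nothing more can be done
None
```

I took the pile apart from the top down and set all four parts in their own trays. I handed the job in at about 64 s of the 141 s allowed; no verdict is reported.

**Last checks:** in the final pictures from both cameras, each part lies flat inside its own tray's rim. They look centred within about 2–5 mm and the long sides line up with the trays. Nothing was touching the robot. On each release the part met its tray within about 1 mm of the expected height, with a contact force of roughly 10 N.

**What disagreed or went wrong:**
- **Finger height:** the real fingertips sit about 30 mm above the reported TCP. Because of that, my first grasp closed on air around the motor's shaft, with no harm done. I measured the offset in the pictures and corrected for it in every later grasp.
- **Tool tilt:** runs of quick rows slowly tilted the tool, up to about 0.1 rad at worst, while the gripper was empty. I cancelled this before grasping the bracket and again while holding the module. After that I made most moves in short steps, letting the arm settle between them.

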